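# Glaze the lantern door with the smoky diamond

## Task

Take the smoky brown glass diamond out of the drying rack, lay it flat on the cork pad and let go, so that you can pick it up again by its edges. Then tuck one of its tips under the fixed brass keeper of the lantern door and press the other end down until the sprung catch snaps back over it and the glass sits level on its ledge all round. Never let the glass fall, and leave the other glass and the tools where they are.

Things in the scene. Friction and masses are not known exactly. Their poses are not given: they have to be found in the camera images.
- diamond: Smoky brown glass diamond, 60 degree rhombus 8 mm thick, 71 g, 55.4 mm across each pair of parallel sides, tips nipped: 97 mm long, 64 mm over the blunt corners. Origin mid-glass, x square to the faces, y along two sides (the other two run 60 deg from y towards z), long diagonal 30 deg from +y towards +z. Starts standing in a rack kerf, z up, edges 27.7 mm above and below origin.
- tip_a (a point): Middle of one tip of the diamond (flat, 8 mm wide), half way through the thickness, 48.5 mm from its centre on the long diagonal (+y, +z end). The two tips and the two faces are alike: the glass may go in any way round.
- tip_b (a point): The same for the diamond's other tip (-y, -z end).
- square: Bystander: square of the same glass, 58 x 58 x 8 mm, standing in another kerf. Origin at the middle of its lower edge, x square to the faces, z up.
- triangle: Bystander: triangle of the same glass, base 68 mm, 57 mm high, 8 mm thick, standing point up in another kerf. Origin at the middle of its lower edge, x square to the faces, z up.
- rack: Fixed spruce drying rack, a block 156 (x) x 116 (y) x 33 mm high with three kerfs 10 mm wide and 18 mm deep along its y, at x = -50, 0 and +50 mm, open at both ends, kerf floors 15 mm above the table. Each holds one piece of glass, in any order. Origin at the centre of its underside, on the table.
- pad: Fixed cork pad 150 (x) x 150 (y) x 5 mm, origin at the centre of its underside, on the table.
- door: Fixed spruce lantern door lying flat, 200 (x) x 132 (y) x 12 mm, origin at the centre of its underside, x along its diamond light. Its top, round the see-through hole (72 x 42 mm), is the ledge the glass rests on. Four beads 10 mm wide, 3 mm high stand 1.2 mm clear of the middle of the glass's sides. Fixed keeper at the +x end, sprung catch at the -x end, two 23 mm high hold-downs at the +y edge.
- seat (a point): Centre of the diamond seat at ledge height, 12 mm above the table, axes as the door's. The seated glass has its long diagonal along x and its top at 8 mm.
- keeper (a point): Fixed brass keeper, 34 mm wide: this point is the foot of its end wall, at x = 49.5 mm from the seat, on the ledge. Its lip reaches back 6 mm from the wall, underside 10.2 mm and top 13 mm above the ledge, and ends in a flare that reaches back 9.5 mm and rises to 15 mm above the ledge. A glass tip tilted down by up to 14 deg goes under.
- catch (a joint): Sprung brass catch at the door's -x end, 22 mm wide: metres it is pushed back (towards door -x), 0 at rest, stop 0.007. Spring 2.5 N at rest, 4 N when 3.5 mm back. A glass tip pressed down on its sloping nose pushes it back (about 6 to 18 N of push on that half of the glass), then it springs home over the top of the glass.
- nose (a point): On the door: tip of the catch's nose when at rest, 44.5 mm from the seat towards -x, so 3 to 4 mm over the end of the seated glass, flat underside here, 8.8 mm above the ledge. Above it the nose slopes back and up at about 60 deg to 5.5 mm farther back and 19 mm above the ledge; behind it the housing reaches 45 mm back and is no higher.
- tin: Bystander: closed tin of horseshoe nails, 116 x 80 x 46 mm, 0.6 kg, latch on its -x side. Origin at the centre of its underside.
- bone: Bystander: flat walnut burnishing bone lying on the table, 147 mm long (own x, point at +x), 22 mm wide, 7 mm thick. Origin on its underside.
- guard: Bystander: chrome half-round guard of a grinding head, 52 mm high, 68 mm across, with a slotted foot. Origin at the centre of its underside.
- cutter: Bystander: pencil-shaped brass glass cutter lying on the table, 140 mm long (own x), 13 mm thick. Origin on its underside.
Mind the look-alikes: they are no part of the job. Leave any green look-alike of the diamond alone. Of the things that look like the pad, the larger one is meant.

How it is judged:
By the outcome, as a careful person would: the job done as asked, in the order asked, and still so for the second after the job is handed in, with the robot touching nothing.
It also fails if it takes over 61 s, if anything falls off the work surface, if the arm or the gripper's body presses on something with over 40 N, if the wrist force passes 120 N, or if a joint passes its speed limit or range.

## Robot

A 6-joint arm with a two-finger parallel gripper is mounted at the origin on the work surface. World frame = base frame: x ahead of the robot, y to its left, z up, the work surface at z = 0. Lengths are in m, angles in rad, forces in N, time in s.
With the tool pointing down it reaches from about 0.425 to 0.95 m from the base axis. Payload 3.5 kg.
Tool frame: the origin (TCP) lies between the finger pads; the fingertips stand 19 mm ahead of it and the grasp point (between the pads) is the TCP; z points along the fingers, y is the line along which they close (so a half turn about z gives the same grasp; the last joint's range is limited). The gripper opens to 85 mm and grips with 20 to 120 N. Pads are 22 mm wide; open, the fingers measure 114 mm over their backs; the gripper's body (76 mm by 85 mm) begins 54 mm behind the grasp point. The pads swing forward as they close: fully open they stand 13 mm farther back than shut.
Start: joints at [1.143, 0.286, 1.577, -0, 1.279, -0.15], TCP at [0.185, 0.649, 0.218] pointing down, gripper open.
Joint ranges: [-2.77, 2.77], [-0.9, 2.22], [0.21, 2.48], [-1.53, 4.67], [0.24, 2.81], [-2.84, 2.84]. Speed limits (rad/s): [2.79, 2.79, 3.14, 3.14, 3.14, 3.14].

## Interface

Orientations are given as a unit quaternion [x, y, z, w].
In Python, from plant import monitor, eyes, ctrl gives the robot as it stands.
- The arm moves only by the shell command python3 -m handwheel 'ROWS' [FORCE]. ROWS is JSON, a list of rows, each a list of 7 numbers: the shift along the tool's x, y, z in units of 40 cm (1.0 is 40 cm), then the turn, a rotation vector about the tool's x, y, z in units of pi rad (1.0 is pi rad), then the opening, from -1 (shut) to 1 (fully open). A call has 1 to 12 rows; each row is the pose to reach, as a shift and turn from the pose commanded when the call began, along the tool's axes at that moment, turning the shorter way round; what a row does not reach only later rows make up. A row lasts 1/8 s, in which the tool goes at most 62.5 mm and 10.7 degrees, less where a joint would pass 70% of its speed; a pose out of reach is approached as far as the arm can. A call with a number of a shift or a turn outside -1 to 1 is refused whole. A call with a gripper value outside its range is refused whole. The fingers move at their own pace and stop on an object; FORCE is the grip in N (left out, the last holds). Time passes only in rows, so rows that repeat a pose let the fingers close. It gives the time, the measured TCP pose, the force, the opening and the grip force at its end, in the units of the state.
- monitor.get_state(): the state, without advancing time (a new reading comes with each control period).
- eyes.read_camera(name): name is "side" or "top"; returns the picture (420x560x3 uint8, red, green, blue); there is no depth.
- eyes.camera_params(name): a dict with "K" (3x3 intrinsics, pixels), "R" (3x3) and "t" (3): a world point X has camera coordinates R X + t. Camera axes: x right, y down, z forward; pixel columns grow to the right and rows downward; lengths in m; the calibration is good to about 2 mm. A picture is of the moment at which its call begins. camera_params takes no time and is no camera call.
- ctrl.sign_off(): hands the job in; it is judged then, once.
The state is a dict: "time": time; "qpos": joint angles; "dq": joint speeds; "joint_efforts": joint torques, N m; "eef_pos": TCP position; "tcp_rot": TCP orientation; "contact_force": force on the tool from outside, world axes, zero at the start; "wrist_torque": the same for the moment, N m; "opening": opening from 0.0 (shut) to 1.0 (fully open); "finger_force": force on a finger pad.
Only numpy, scipy, OpenCV 4.12 (cv2) and the standard library are available. Lean on these libraries where they do the work, as an engineer would, in place of code of your own. Each camera call takes 0.05 s, during which the arm holds its last target. There are 200 camera calls.

## Working session

There is one attempt and no reset: what is moved stays moved. The work goes in short steps, Python scripts to look and compute and a shell command to move; the robot and the scene stay as the last step left them, time stands still between calls to the robot, and variables do not carry over. Pictures are saved under pics/ and viewed, at most 10 in all, crops included, and the job is handed in when it is done.

```bash
mkdir -p pics; ls; python3 - <<'E'
from plant import monitor, eyes, ctrl
import cv2
print(monitor.get_state())
for n in("side","top"):
    im=eyes.read_camera(n); cv2.imwrite(f"pics/{n}0.png",cv2.resize(im[:,:,::-1],(800,600),interpolation=cv2.INTER_CUBIC)); cv2.imwrite(f"{n}0raw.png",im[:,:,::-1])
    p=eyes.camera_params(n); print(n,p)
E
```

```text
pics
{'time': 0.0, 'qpos': array([ 1.14299659e+00,  2.87179235e-01,  1.57817329e+00, -1.44436034e-05,
        1.27862315e+00, -1.49979888e-01]), 'dq': array([-0.00072735, -0.00036576, -0.0006088 , -0.00185576,  0.00166917,
        0.00096461]), 'joint_efforts': array([-2.17748944e-03, -4.05978084e+01, -2.92628253e+01, -1.80929464e-04,
        5.85545087e-03,  1.13645490e-05]), 'eef_pos': array([0.18479685, 0.6484913 , 0.21694019]), 'tcp_rot': array([ 1.38461454e-01,  9.90367107e-01, -1.14410107e-03, -3.32819444e-04]), 'contact_force': array([-0.1246429 ,  0.78905083,  0.35062613]), 'wrist_torque': array([0.01247909, 0.02406851, 0.04647124]), 'finger_force': 0.0, 'opening': 0.9992389346304522}
side {'K': array([[403.56452262,   0.        , 277.43560601],
       [  0.        , 403.56452262, 208.71419151],
       [  0.        ,   0.        ,   1.        ]]), 'R': array([[-0.90557363, -0.42389148,  0.01588745],
       [-0.31220086,  0.64067391, -0.70147527],
       [ 0.28717072, -0.64019759, -0.71251669]]), 't': array([0.50862904, 0.14864555, 0.98664919])}
top {'K': array([[419.32717215,   0.        , 278.21769443],
       [  0.        , 419.32717215, 215.40920549],
       [  0.        ,   0.        ,   1.        ]]), 'R': array([[-3.30891881e-04, -9.99898128e-01,  1.42697198e-02],
       [-9.94641027e-01, -1.14623551e-03, -1.03382366e-01],
       [ 1.03388190e-01, -1.42274571e-02, -9.94539321e-01]]), 't': array([0.08634083, 0.50780905, 1.12588337])}
```

View pics/top0.png

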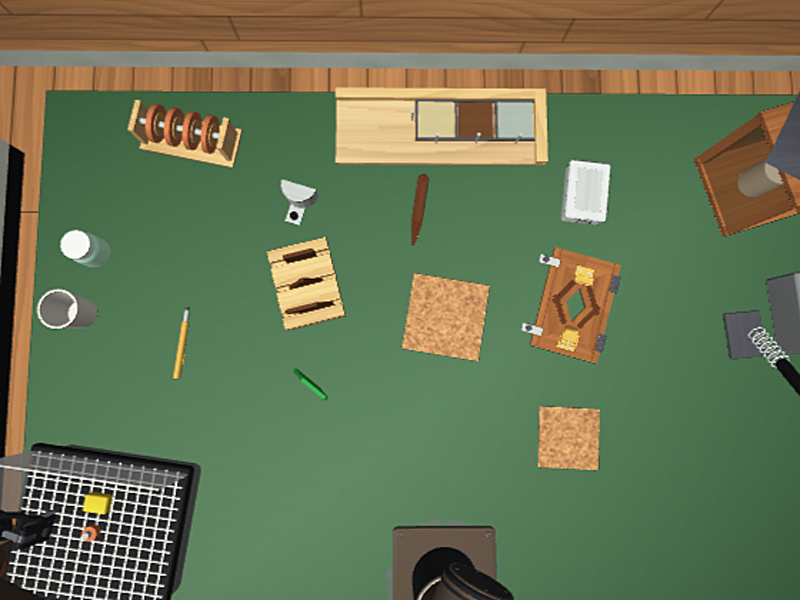

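View pics/side0.png

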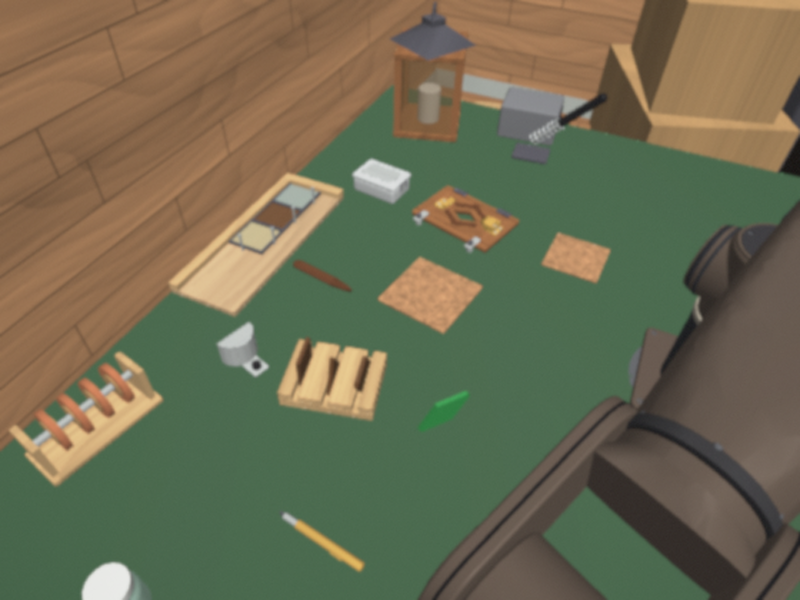

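The top view shows the rack at about (305,283) with three pieces of glass, the large pad at (447,317), the door at (576,305) and the small pad decoy at (569,438). The green decoy is at (310,384). In the side view the rack is at (333,378). I'll zoom in on the rack and the door in both views.

```bash
python3 - <<'E'
import cv2,numpy as np
t=cv2.imread("top0raw.png");s=cv2.imread("side0raw.png")
def c(im,u0,v0): return cv2.resize(im[v0:v0+75,u0:u0+100],(400,300),interpolation=cv2.INTER_CUBIC)
# full-res crops: x4
cv2.imwrite("pics/crop1.png",np.vstack([np.hstack([c(t,165,160),c(s,185,225)]),np.hstack([c(t,352,172),c(s,280,120)])]))
E
```

```text
(no output)
```

View pics/crop1.png

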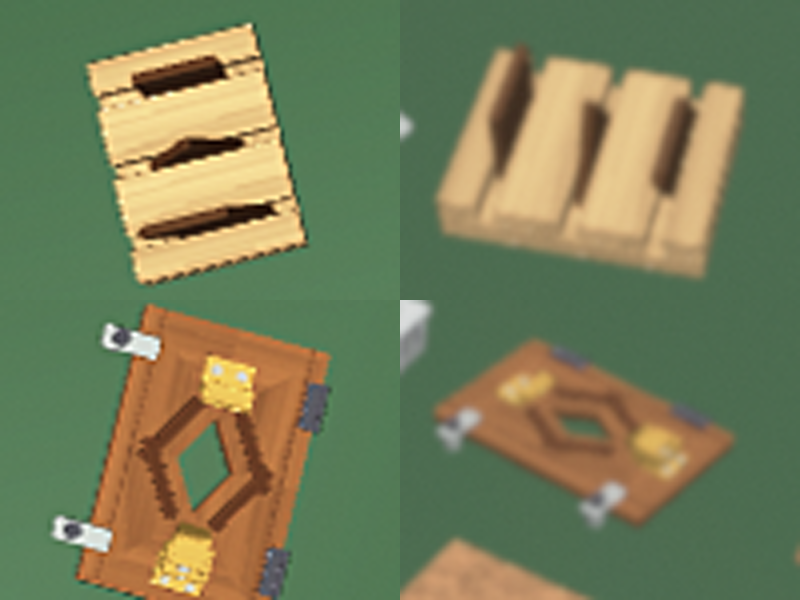

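The zoom shows three kerfs with glass. The one nearest the robot (top crop, lower piece) looks longest, so it is probably the diamond. The middle piece is the triangle. On the door, the hold-downs are at the left, so door +x points away from the robot: the keeper is at crop (229,382) and the catch at (185,558). Next I'll measure these.

```bash
cat > h.py <<'E'
import cv2,numpy as np
from plant import monitor,eyes,ctrl
from scipy.spatial.transform import Rotation as Ro
P={n:eyes.camera_params(n) for n in("side","top")}
def plane(n,uv,pt,nrm=(0,0,1)):
    p=P[n];uv=np.atleast_2d(uv).astype(float)
    d=np.c_[uv,np.ones(len(uv))]@np.linalg.inv(p["K"]).T@p["R"]; c=-p["R"].T@p["t"]
    s=((np.array(pt)-c)@nrm)/(d@np.array(nrm)); return c+s[:,None]*d
def proj(n,X):
    p=P[n];q=(np.atleast_2d(X)@p["R"].T+p["t"])@p["K"].T; return q[:,:2]/q[:,2:]
def blobs(m,amin=30):
    k,l,s,c=cv2.connectedComponentsWithStats(m.astype(np.uint8)); return [(s[i],c[i],l==i) for i in range(1,k) if s[i,4]>=amin]
def rect(n,m,z):
    cs,_=cv2.findContours(m.astype(np.uint8),cv2.RETR_EXTERNAL,cv2.CHAIN_APPROX_NONE); c=max(cs,key=cv2.contourArea)[:,0]
    X=plane(n,c,(0,0,z))[:,:2]; (cx,cy),(w,h),a=cv2.minAreaRect((X*1000).astype(np.float32)); return cx,cy,w,h,a
E
python3 - <<'E'
from h import *
for n in("side","top"):
    print(n,"cam",-P[n]["R"].T@P[n]["t"])
t=cv2.imread("top0raw.png");hsv=cv2.cvtColor(t,cv2.COLOR_BGR2HSV)
for (v,u) in [(172,205),(236,300),(215,390),(200,420),(196,405),(188,409),(179,211),(198,210),(215,218)]: print((u,v),t[v,u],hsv[v,u])
ng=~((hsv[...,0]>45)&(hsv[...,0]<95)&(hsv[...,1]>60))
for s,c,m in blobs(ng,300):
    if s[4]<8000:
        print(s,c.round(1),"rect z0",np.round(rect("top",m,0.0),1))
        for z in(.005,.012,.033): print("   ",z,np.round(rect("top",m,z),1))
E
```

```text
side cam [0.22367156 0.75202062 0.79919437]
top cam [0.38871324 0.10293256 1.17100172]
(205, 172) [127 192 238] [ 18 119 238]
(300, 236) [105 161 217] [ 15 132 217]
(390, 215) [ 43  71 125] [ 10 167 125]
(420, 200) [ 64 114 180] [ 13 164 180]
(405, 196) [ 88 192 233] [ 22 159 233]
(409, 188) [ 98 212 245] [ 23 153 245]
(211, 179) [17 27 43] [ 12 154  43]
(210, 198) [16 26 43] [ 11 160  43]
(218, 215) [15 25 41] [ 12 162  41]
[  89   70   81   48 2451] [129.1  93.6] rect z0 [864.5 518.  228.9  99.9  78.6]
    0.005 [862.4 516.2 228.   99.5  78.6]
    0.012 [859.6 513.7 226.6  98.9  78.6]
    0.033 [851.1 506.3 222.5  97.1  78.6]
[ 392  112   36   46 1370] [409.6 134.3] rect z0 [ 746.1 -292.3   91.9  130.    83. ]
    0.005 [ 744.6 -290.6   91.5  129.4   83. ]
    0.012 [ 742.4 -288.2   91.   128.6   83. ]
    0.033 [ 736.  -281.1   89.3  126.3   83. ]
[287 122  13  50 356] [292.9 144.3] rect z0 [709.4  45.   22.9 145.7  81.1]
    0.005 [708.   45.2  22.8 145.1  81.1]
    0.012 [706.1  45.6  22.7 144.2  81.1]
    0.033 [700.3  46.6  22.3 141.6  81.1]
[196 125  27  33 497] [207.9 139.5]
[... 1172 characters left out ...]
.4  238.4   86. ]
    0.033 [ 467.1 -610.7  146.6  234.1   86. ]
[ 25 202  43  28 952] [ 45.5 216.8] rect z0 [509.6 732.7  75.6 117.1   0. ]
    0.005 [509.1 730.   75.3 116.6   0. ]
    0.012 [508.3 726.2  74.8 115.9   0. ]
    0.033 [506.2 714.9  73.5 113.8   0. ]
[ 376  284   44   45 1849] [397.7 306.2] rect z0 [ 259.3 -243.3  118.6  117.2   86.6]
    0.005 [ 259.9 -241.8  118.   116.7   86.6]
    0.012 [ 260.7 -239.7  117.3  116.    86.6]
    0.033 [ 263.  -233.5  115.2  113.9   86.6]
[ 270  363   89   57 4060] [310.8 393.8] rect z0 [ 35.5  -9.8 236.3 145.4  89.7]
    0.005 [ 37.   -9.3 235.3 144.7  89.7]
    0.012 [ 39.1  -8.7 233.8 143.9  89.7]
    0.033 [ 45.4  -6.6 229.6 141.3  89.7]
```

```bash
python3 - <<'E'
from h import *
C=np.array([.553,.262,0]);a=np.radians(14.4);ex=np.array([np.cos(a),np.sin(a),0]);ey=np.array([-np.sin(a),np.cos(a),0])
for n in("top","side"):
    im=cv2.imread(n+"0raw.png");h=cv2.cvtColor(im,cv2.COLOR_BGR2HSV)
    dark=(h[...,2]<(75 if n=="top" else 105))&((h[...,0]<22)|(h[...,0]>165))&(h[...,1]>90)
    roi=np.zeros_like(dark);u,v=proj(n,C+[0,0,.03])[0].astype(int);roi[v-36:v+36,u-45:u+45]=1
    for s,c,m in blobs(dark&roi,15):
        q=np.argwhere(m)[:,::-1]
        print(n,s,c.round(1))
        for k in(-50,0,50):
            X=plane(n,q,C+ex*k/1000,ex)-C; y=X@ey*1000;z=X[:,2]*1000
            if z.min()>-20 and z.max()<95: print("   k",k,"y",[(round(float(y[(z>=b)&(z<b+10)].min())),round(float(y[(z>=b)&(z<b+10)].max())),b) for b in range(0,90,10) if ((z>=b)&(z<b+10)).any()])
E
```

```text
top [199 176  22   8  73] [210.3 179.5]
   k 50 y [(-28, 6, 20), (-26, 24, 30), (-30, 22, 40), (-31, 24, 50), (-33, 24, 60), (-28, -6, 70)]
top [205 194  21   8  62] [215.2 197. ]
   k 0 y [(-10, 24, 20), (-28, 26, 30), (-32, 21, 40), (-28, 14, 50), (-23, 10, 60), (-27, -1, 70), (-9, -5, 80)]
top [204 211  30   8  76] [220.8 214.6]
side [208 237  10  30 130] [212.7 252.3]
   k 50 y [(-26, 14, 20), (-30, 29, 30), (-32, 34, 40), (-27, 30, 50), (-31, 27, 60), (-7, 31, 70)]
side [250 251   8  22  75] [253.6 262.2]
   k -50 y [(-25, 18, 20), (-26, 27, 30), (-26, 35, 40), (-17, 44, 50), (-7, 43, 60)]
side [231 252   6  17  50] [233.1 258.5]
   k 0 y [(-18, 10, 20), (-18, 26, 30), (-12, 25, 40), (-5, 13, 50), (2, 11, 60)]
```

```bash
python3 - <<'E'
from h import *
C=np.array([.553,.262,0]);a=np.radians(14.4);ex=np.array([np.cos(a),np.sin(a),0]);ey=np.array([-np.sin(a),np.cos(a),0])
K=C-.05*ex
for yc in(0,.005,.01):
    print(yc,proj("top",[K+ey*(yc+.044)+[0,0,.067],K+ey*(yc-.0376)+[0,0,.033],K+[0,0,.0704]+ey*yc]).round(1).tolist())
im=cv2.imread("top0raw.png");h=cv2.cvtColor(im,cv2.COLOR_BGR2HSV)
print(h[207:222,200:238,2])
E
```

```text
0 [[200.5, 219.0], [231.8, 212.8], [216.6, 214.8]]
0.005 [[198.6, 219.5], [230.0, 213.3], [214.7, 215.3]]
0.01 [[196.8, 220.0], [228.3, 213.7], [212.9, 215.7]]
[[244 242 240 238 241 243 246 247 246 246 245 245 244 244 243 243 243 242
  241 241 242 241 240 236 231 233 233 235 235 234 233 231 230 230 232 234
  245 247]
 [240 242 245 246 246 245 245 244 244 244 243 243 242 242 241 241 241 241
  240 237 234 232 232 234 234 234 233 231 229 230 232 234 235 237 241 244
  253 244]
 [245 244 244 244 244 243 243 242 242 241 241 240 240 240 239 235 233 231
  232 233 235 237 235 233 232 233 235 236 238 241 245 249 253 255 253 152
  113 154]
 [243 244 243 243 242 240 239 239 240 240 240 238 233 232 232 233 234 236
  235 236 235 237 242 244 246 250 254 255 255 255 255 162 113 131 184 190
  222 247]
 [241 239 239 239 239 239 240 241 242 243 240 236 234 236 235 234 233 234
  241 237 203 157 147 152 153 140  84  74  61  44  43  40  70 194 253 242
  235 239]
 [238 239 240 241 242 242 240 237 235 233 233 232 232 232 239 237 204 178
  159  93  98  80  28  33  33  34  38  40  41  40  39  37  25 131 251 2
[... 745 characters left out ...]
 245 239 235 232 231 231 233 236 238 238 238 237 236
  234 233]
 [ 70  85  99  84  70  48  39  39  41  40  28  40  56  66  78 142 224 255
  250 243 238 234 233 232 232 233 236 238 238 238 238 237 235 233 232 233
  235 238]
 [162  79  64  79 118 117 120 171 170 150  77 145 225 255 249 243 237 233
  232 232 232 234 236 238 238 238 238 238 235 233 233 233 235 237 239 241
  244 246]
 [251 251 255 255 255 255 180 228 245 250 252 241 236 233 231 231 232 233
  236 238 238 239 238 238 236 235 233 234 235 238 239 241 243 246 246 243
  240 239]
 [241 218 152 209 230 236 238 227 227 228 230 231 231 233 235 238 238 238
  238 238 237 235 234 234 236 237 238 237 239 246 246 243 240 239 242 235
  202 130]]
```

```bash
cat >> h.py <<'E'
import os
def down(yaw,tilt=0,axis=(1,0,0)):
    """tool pointing down with tool y at world yaw (deg); then turned by tilt deg about tool axis"""
    a=np.radians(yaw);y=np.array([np.cos(a),np.sin(a),0]);z=np.array([0,0,-1.]);x=np.cross(y,z)
    return Ro.from_matrix(np.c_[x,y,z])*Ro.from_rotvec(np.radians(tilt)*np.array(axis,float))
def plan(pos,R,save=True):
    """row (shift,turn) in tool units from last commanded pose to pos,R"""
    s=monitor.get_state()
    if os.path.exists("cmd.npy"): c=np.load("cmd.npy");p0,R0=c[:3],Ro.from_quat(c[3:])
    else: p0,R0=np.array([.185,.649,.218]),Ro.from_quat(s["tcp_rot"])
    sh=np.round(R0.inv().apply(np.array(pos)-p0)/.4,4); rv=np.round((R0.inv()*R).as_rotvec()/np.pi,4)
    p1=p0+R0.apply(sh*.4);R1=R0*Ro.from_rotvec(rv*np.pi)
    print("t",round(s["time"],2),"meas-cmd mm",((s["eef_pos"]-p0)*1000).round(1),"rot deg",np.degrees((R0.inv()*Ro.from_quat(s["tcp_rot"])).magnitude()).round(2))
    print("ROW",sh.tolist(),rv.tolist(),"rows>=",int(np.ceil(max(np.linalg.norm(sh)*400/62.5,np.linalg.norm(rv)*180/10.7))),"q",s["qpos"].round(2),"F",s["contact_force"].round(1),"op",round(s["opening"],3))
    if save: np.save("cmd.npy",np.r_[p1,R1.as_quat()])
E
python3 -c "
from h import *
plan([.40,.40,.2],down(30))
plan([.506,.252,.15],down(14.4))
plan([.506,.252,.066],down(14.4))"
```

```text
t 0.1 meas-cmd mm [-0.2 -0.4 -1. ] rot deg 0.0
ROW [-0.6876, -0.4511, 0.0457] [-0.0007, 0.0002, 0.2449] rows>= 6 q [ 1.14  0.29  1.58  0.    1.28 -0.15] F [-0.4  0.1 -0.6] op 1.0
t 0.1 meas-cmd mm [-215.2  248.5   17. ] rot deg 44.08
ROW [-0.453, 0.0445, 0.125] [-0.0, -0.0, 0.0867] rows>= 4 q [ 1.14  0.29  1.58  0.    1.28 -0.15] F [-0.4  0.1 -0.6] op 1.0
t 0.1 meas-cmd mm [-321.2  396.6   67.1] rot deg 59.69
ROW [-0.0, 0.0, 0.21] [-0.0, -0.0, -0.0] rows>= 2 q [ 1.14  0.29  1.58  0.    1.28 -0.15] F [-0.4  0.1 -0.6] op 1.0
```

```bash
python3 -m handwheel '[[-0.6876,-0.4511,0.0457,-0.0007,0.0002,0.2449,-0.2],[-0.6876,-0.4511,0.0457,-0.0007,0.0002,0.2449,-0.2],[-0.6876,-0.4511,0.0457,-0.0007,0.0002,0.2449,-0.2],[-0.6876,-0.4511,0.0457,-0.0007,0.0002,0.2449,-0.2],[-0.6876,-0.4511,0.0457,-0.0007,0.0002,0.2449,-0.2],[-0.6876,-0.4511,0.0457,-0.0007,0.0002,0.2449,-0.2],[-0.6876,-0.4511,0.0457,-0.0007,0.0002,0.2449,-0.2]]'
python3 -m handwheel '[[-0.453,0.0445,0.125,0,0,0.0867,-0.2],[-0.453,0.0445,0.125,0,0,0.0867,-0.2],[-0.453,0.0445,0.125,0,0,0.0867,-0.2],[-0.453,0.0445,0.125,0,0,0.0867,-0.2],[-0.453,0.0445,0.125,0,0,0.0867,-0.2],[-0.453,0.0445,0.125,0,0,0.0867,-0.2]]'
python3 -c "
from h import *
s=monitor.get_state();print(s['eef_pos'],s['opening'],s['qpos'].round(3))
im=eyes.read_camera('top');cv2.imwrite('top1raw.png',im[:,:,::-1]);im2=eyes.read_camera('side')
c=lambda i:cv2.resize(i,(400,300),interpolation=cv2.INTER_CUBIC)
cv2.imwrite('pics/p1.png',np.hstack([c(im[150:255,160:300,::-1]),c(im2[180:315,140:320,::-1])]))"
```

```text
time: 0.98
eef_pos: [0.4003, 0.3997, 0.1997]
tcp_rot: [0.501, 0.866, 0.001, -0.001]
contact_force: [-0.9, 0.2, 0.0]
opening: 0.4
finger_force: 0.0
time: 1.72
eef_pos: [0.5054, 0.2542, 0.1504]
tcp_rot: [0.612, 0.791, 0.002, -0.0]
contact_force: [0.4, 1.1, 0.3]
opening: 0.399
finger_force: 0.0
[0.50542648 0.25423821 0.15040727] 0.3986805168885505 [0.286 0.112 1.909 0.002 1.118 0.031]
```

View pics/p1.png

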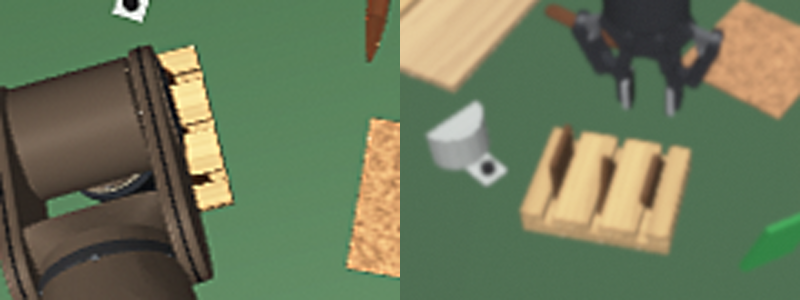

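The gripper hangs above the rack, and the side crop shows its fingers at about (625,90) and (672,95), over the nearest kerf. I'll descend and grip.

```bash
python3 -m handwheel '[[0,0,0.08,0,0,0,-0.2],[0,0,0.13,0,0,0,-0.2],[0,0,0.17,0,0,0,-0.2],[0,0,0.21,0,0,0,-0.2],[0,0,0.21,0,0,0,-0.2]]'
python3 -m handwheel '[[0,0,0,0,0,0,-1],[0,0,0,0,0,0,-1],[0,0,0,0,0,0,-1],[0,0,0,0,0,0,-1],[0,0,0,0,0,0,-1]]' 40
```

```text
time: 2.45
eef_pos: [0.5052, 0.2521, 0.0642]
tcp_rot: [0.613, 0.79, -0.0, -0.001]
contact_force: [0.0, 0.2, 1.1]
opening: 0.4
finger_force: 0.0
time: 3.08
eef_pos: [0.5063, 0.2524, 0.066]
tcp_rot: [0.613, 0.79, 0.001, -0.0]
contact_force: [-0.2, 0.1, 0.7]
opening: 0.002
finger_force: 0.0
```

```bash
python3 -c "
from h import *
im=eyes.read_camera('top');im2=eyes.read_camera('side');cv2.imwrite('side2raw.png',im2[:,:,::-1])
c=lambda i:cv2.resize(i,(400,300),interpolation=cv2.INTER_CUBIC)
cv2.imwrite('pics/p2.png',np.hstack([c(im[150:255,160:300,::-1]),c(im2[210:300,180:300,::-1])]))"
```

```text
(no output)
```

View pics/p2.png

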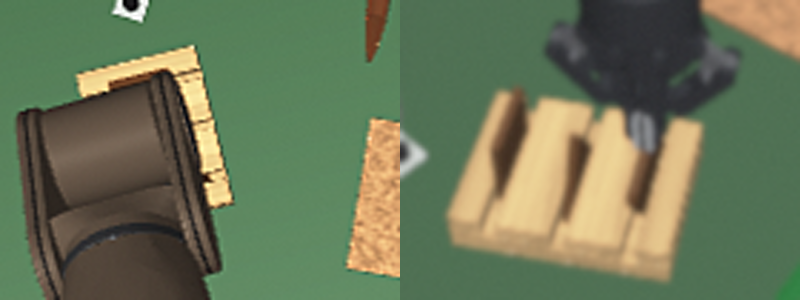

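The fingers look like they closed at the far (−y) end of the glass, or above it, around (645,130). I'll compare that with the projected TCP.

```bash
python3 - <<'E'
from h import *
s=monitor.get_state();p=s["eef_pos"];print(p,s["opening"])
f=lambda uv:[( (uv[0]-180)/.3,(uv[1]-210)/.3)]
for n,X in dict(tcp=p,tip=p-[0,0,.019]).items(): print(n,proj("side",X)[0].round(1),np.round(f(proj("side",X)[0])))
ey=np.array([-.2487,.9686,0]);ex=np.array([.9686,.2487,0]);c=np.array([.506,.252,.0427])
for y,z in((-16,27.7),(46,27.7),(-38,-9.7),(26,-9.7)): print(y,z,proj("side",c+ey*y/1000+[0,0,z/1000]).round(1),np.round(f(proj("side",c+ey*y/1000+[0,0,z/1000])[0])))
im=cv2.imread("side0raw.png");h=cv2.cvtColor(im,cv2.COLOR_BGR2HSV)
print(h[245:276,246:262,2])
E
```

```text
[0.50620103 0.25242271 0.06583508] 0.0005334347000514152
tcp [253.1 255.1] [[244. 150.]]
tip [253.3 260.2] [[244. 167.]]
-16 27.7 [[254.8 248.4]] [[249. 128.]]
46 27.7 [[248.5 270. ]] [[228. 200.]]
-38 -9.7 [[257.2 251.2]] [[257. 137.]]
26 -9.7 [[251.1 272.6]] [[237. 209.]]
[[228 229 229 227 223 217 210 203 195 190 174 133 113 109 110 115]
 [231 232 232 230 226 220 218 217 215 214 197 148 114 110 115 135]
 [232 233 232 229 225 221 220 218 217 216 200 149 114 112 123 163]
 [232 233 231 228 223 220 218 212 205 201 183 141 114 114 135 183]
 [232 232 230 226 222 219 214 196 174 164 151 133 130 134 160 197]
 [232 232 229 225 220 217 204 174 145 130 120 133 159 174 189 208]
 [232 231 228 222 219 215 193 157 129 112 100 118 156 187 206 214]
 [233 230 226 221 219 211 183 146 120 104  86  93 129 172 204 215]
 [232 229 225 220 217 205 172 136 115  96  78  77 106 158 200 214]
 [231 228 223 219 216 198 160 127 111  90  72  76 113 165 203 216]
 [230 227 222 218 212 186 149 122 105  85  71  83 130 182 209 217]
 [229 227 222 219 205 173 136 116 100  79  70  95 144 193 214 218]
 [230 226 222 216 198
[... 552 characters left out ...]
 129 181 208 215 219 222 222]
 [217 203 170 137 118 100  80  68  87 139 190 212 217 220 222 222]
 [216 195 157 126 111  94  75  70  94 146 193 213 217 221 222 221]
 [214 187 143 116 102  86  70  74 111 161 199 214 219 221 222 222]
 [212 180 137 109  95  77  68  82 128 179 206 216 220 221 222 220]
 [210 183 141 109  92  75  68  89 142 189 211 217 220 222 221 221]
 [211 192 157 118  89  73  73 101 153 195 213 218 222 222 222 220]
 [213 205 181 140 102  84  83 118 167 201 215 219 222 222 222 219]
 [214 213 197 160 133 122 120 144 183 207 215 220 223 223 222 220]
 [214 213 198 173 171 174 168 176 197 211 217 220 223 222 223 219]
 [215 209 191 178 194 209 205 200 206 214 218 221 222 223 222 219]]
```

```bash
python3 - <<'E'
from h import *
print(proj("side",[[.5054,.2542,.1504],[.5054,.2542,.1314]]).round(1))
im=cv2.imread("side2raw.png");print(cv2.cvtColor(im,cv2.COLOR_BGR2HSV)[244:276,246:264,2]);print(im[244:276,250:260].tolist()[8:18:3])
E
python3 -m handwheel '[[0,0,-0.05,0,0,0,-1],[0,0,-0.1,0,0,0,-1],[0,0,-0.1,0,0,0,-1]]'
python3 - <<'E'
from h import *
im=eyes.read_camera('side');cv2.imwrite('side3raw.png',im[:,:,::-1]);p=monitor.get_state()["eef_pos"]
print(p,proj("side",[p,p-[0,0,.019]]).round(1))
c=lambda i:cv2.resize(i,(400,300),interpolation=cv2.INTER_CUBIC)
i2=cv2.imread('side2raw.png')
cv2.imwrite('pics/p3.png',np.hstack([c(i2[225:285,210:290]),c(im[225:285,210:290,::-1])]))
E
```

```text
[[252.  231.3]
 [252.2 237.1]]
[[184 119  76  92 114 120 102  96  86  70  57  53  54  62  80  86  81  72]
 [204 138  86 108 130 127 115 121 116  90  63  55  52  66  90 108 122 133]
 [213 147  94 114 135 126 114 129 132 107  73  55  52  66  96 137 176 193]
 [216 151  95 118 137 125 110 128 137 117  81  57  53  71 114 169 206 219]
 [218 153  97 114 135 125 109 126 139 123  87  61  58  78 135 190 217 223]
 [221 163 102 111 134 125 111 128 142 126  92  64  64 100 157 203 220 224]
 [226 183 125 114 136 132 115 128 142 127  92  65  84 133 181 214 222 225]
 [232 213 169 143 143 136 115 126 139 126  91  68 101 156 201 218 223 225]
 [235 228 211 182 159 137 113 120 138 126  90  69 103 161 207 220 224 226]
 [236 232 224 206 175 142 112 118 137 126  94  73 103 159 207 220 224 226]
 [235 232 226 216 191 156 122 119 129 120  94  80 117 172 210 222 225 227]
 [235 232 227 220 206 172 135 119 117 105  84  87 135 190 216 223 226 227]
 [234 232 228 223 211 173 139 119 103  87  76  97 151 201 219 224 226 227]
 [234 232 228 223 205 164 134 116  97  78  78 116 171 210 220 225 227 227]
 [234 230 226 219 1
[... 1481 characters left out ...]
9, 135, 161]], [[130, 172, 206], [113, 144, 172], [92, 112, 135], [90, 101, 119], [101, 106, 117], [95, 98, 105], [68, 74, 84], [52, 70, 87], [80, 111, 135], [111, 156, 190]], [[113, 157, 194], [85, 120, 154], [67, 93, 127], [58, 81, 112], [47, 65, 90], [40, 55, 73], [48, 67, 85], [83, 114, 136], [116, 160, 191], [130, 181, 216]], [[90, 125, 159], [69, 97, 130], [59, 82, 113], [48, 67, 92], [39, 55, 75], [43, 61, 78], [67, 93, 116], [99, 138, 170], [123, 172, 209], [132, 184, 220]]]
time: 3.55
eef_pos: [0.5084, 0.253, 0.1096]
tcp_rot: [0.613, 0.79, 0.004, 0.002]
contact_force: [0.2, 0.4, -0.2]
opening: -0.001
finger_force: 0.0
[0.50738736 0.25272041 0.10795708] [[252.  243.2]
 [252.3 248.6]]
```

View pics/p3.png

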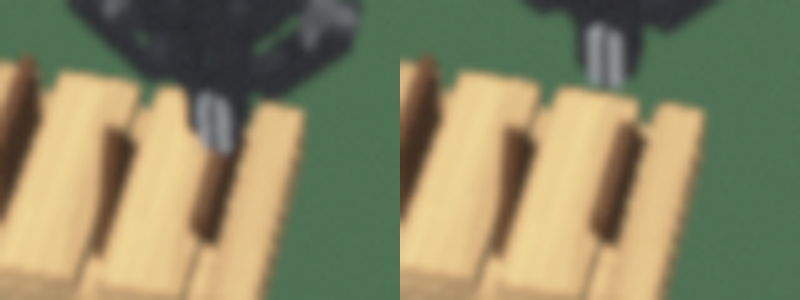

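In both pictures the shut fingertips appear at the TCP's own projection (raw row ≈243 and 255), not 19 mm beyond it. So the fingers closed just above the glass. I'll go 10 mm lower, which stays safe under either reading.

```bash
python3 -m handwheel '[[0,0,0,0,0,0,-0.2],[0,0,0,0,0,0,-0.2],[0,0,0.05,0,0,0,-0.2],[0,0,0.1,0,0,0,-0.2],[0,0,0.12,0,0,0,-0.2],[0,0,0.125,0,0,0,-0.2],[0,0,0.125,0,0,0,-0.2]]'
python3 -m handwheel '[[0,0,0,0,0,0,-0.6],[0,0,0,0,0,0,-1],[0,0,0,0,0,0,-1],[0,0,0,0,0,0,-1]]' 40
```

```text
time: 4.47
eef_pos: [0.5065, 0.2525, 0.0559]
tcp_rot: [0.613, 0.79, 0.001, -0.0]
contact_force: [-0.5, -0.2, -0.2]
opening: 0.403
finger_force: 0.0
time: 4.97
eef_pos: [0.5069, 0.2527, 0.0566]
tcp_rot: [0.613, 0.79, 0.002, 0.0]
contact_force: [1.0, 0.4, 3.3]
opening: 0.054
finger_force: 39.6
```

```bash
python3 -m handwheel '[[0,0,-0.02,0,0,0,-1],[0,0,-0.05,0,0,0,-1],[0,0,-0.1,0,0,0,-1],[0,0,-0.17,0,0,0,-1],[0,0,-0.25,0,0,0,-1],[0,0,-0.25,0,0,0,-1]]'
python3 - <<'E'
from h import *
im=eyes.read_camera('side');cv2.imwrite('side4raw.png',im[:,:,::-1]);p=monitor.get_state()["eef_pos"]
u,v=proj("side",p)[0].astype(int);print(p,u,v)
cv2.imwrite('pics/p4.png',cv2.resize(im[v-60:v+60,u-80:u+80,::-1],(640,480),interpolation=cv2.INTER_CUBIC))
E
```

```text
time: 5.72
eef_pos: [0.5086, 0.253, 0.1606]
tcp_rot: [0.613, 0.79, 0.004, 0.002]
contact_force: [-0.5, 0.4, 0.1]
opening: 0.05
finger_force: 39.1
[0.50719517 0.25255123 0.15816448] 251 228
```

View pics/p4.png

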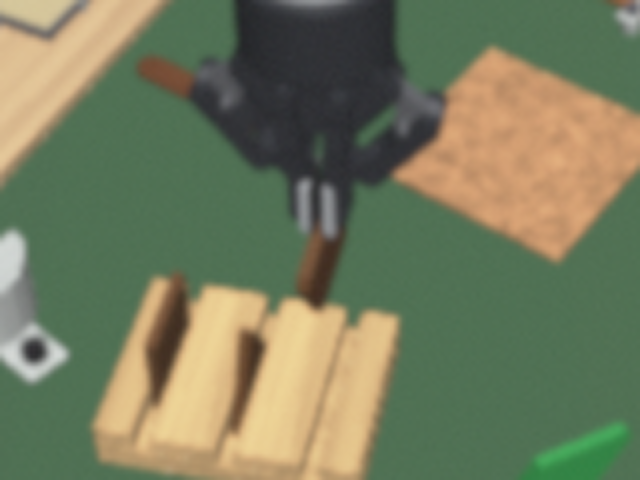

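The side crop shows the diamond clear of the rack, hanging below the fingers at about (320,265), with the other two pieces undisturbed. Next I'll tilt the tool inward over the pad.

```bash
python3 -c "
from h import *
np.save('cmd.npy',np.r_[[.506,.252,.156],down(14.4).as_quat()])
plan([.507,-.007,.14],down(0,68))"
```

```text
t 5.78 meas-cmd mm [1.2 0.6 2.2] rot deg 0.34
ROW [-0.6278, -0.1586, 0.04] [0.3757, 0.0475, 0.0704] rows>= 7 q [0.28 0.1  1.9  0.   1.13 0.03] F [-0.5  0.7 -1.1] op 0.05
```

```bash
python3 -m handwheel '[[-0.08,-0.02,0,0.0470,0.0059,0.0088,-1],[-0.16,-0.04,0,0.0939,0.0119,0.0176,-1],[-0.24,-0.06,0,0.1409,0.0178,0.0264,-1],[-0.32,-0.08,0.01,0.1879,0.0238,0.0352,-1],[-0.40,-0.10,0.02,0.2348,0.0297,0.0440,-1],[-0.48,-0.12,0.03,0.2818,0.0356,0.0528,-1],[-0.56,-0.14,0.04,0.3287,0.0416,0.0616,-1],[-0.6278,-0.1586,0.04,0.3757,0.0475,0.0704,-1],[-0.6278,-0.1586,0.04,0.3757,0.0475,0.0704,-1],[-0.6278,-0.1586,0.04,0.3757,0.0475,0.0704,-1]]'
python3 - <<'E'
from h import *
plan([.507,-.007,.14],down(0,68),False)
im=eyes.read_camera('side');it=eyes.read_camera('top');p=monitor.get_state()["eef_pos"]
cv2.imwrite('side5raw.png',im[:,:,::-1]);cv2.imwrite('top5raw.png',it[:,:,::-1])
o=[]
for n,i in(("side",im),("top",it)):
    u,v=proj(n,p)[0].astype(int);print(n,u,v); o.append(cv2.resize(i[v-45:v+45,u-60:u+60,::-1],(400,300),interpolation=cv2.INTER_CUBIC))
cv2.imwrite('pics/p5.png',np.hstack(o))
E
```

```text
time: 7.02
eef_pos: [0.5068, -0.0063, 0.1387]
tcp_rot: [0.586, 0.587, -0.394, -0.396]
contact_force: [0.3, 0.1, 0.1]
opening: 0.053
finger_force: 39.3
t 7.03 meas-cmd mm [-0.2  0.7 -1.3] rot deg 0.16
ROW [0.0, -0.0, 0.0] [-0.0, -0.0, -0.0] rows>= 0 q [-0.14  0.7   1.48 -0.16  2.14 -0.14] F [0.3 0.1 0.1] op 0.053
side 298 165
top 316 210
```

View pics/p5.png

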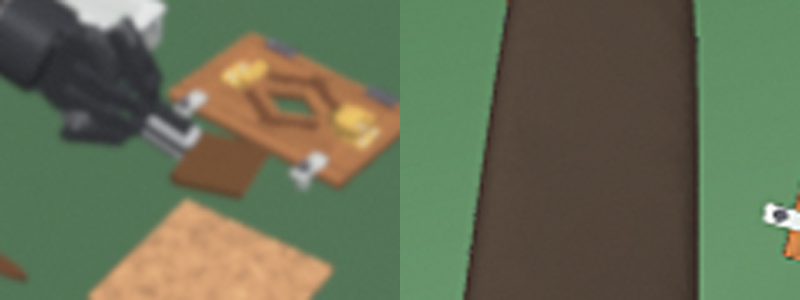

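The side crop shows the glass held almost flat at (220,165), above the near side of the cork pad, with the tilt as intended. I'll check its lower edge against the prediction, then work out the descent.

```bash
python3 - <<'E'
from h import *
s=monitor.get_state();p=s["eef_pos"];R=Ro.from_quat(s["tcp_rot"])
for gx,gz in((-44,41.7),(16,41.7),(44,-12),(-16,-13.7)): 
    X=p+R.apply([gx/1000,0,gz/1000]);print(gx,gz,X.round(4),((proj("side",X)[0]-[238,120])/.3).round())
plan([.507,-.007,.040],down(0,68)); plan([.507,-.007,.028],down(0,68))
E
```

```text
-44 41.7 [ 0.4687 -0.0498  0.1243] [267. 148.]
16 41.7 [0.4687 0.0102 0.1244] [239. 193.]
44 -12 [0.5183 0.0382 0.1447] [165. 175.]
-16 -13.7 [ 0.52   -0.0218  0.1452] [195. 129.]
t 7.12 meas-cmd mm [0.3 1.2 0.1] rot deg 0.23
ROW [0.0, 0.2318, 0.0937] [-0.0, -0.0, -0.0] rows>= 2 q [-0.14  0.69  1.48 -0.16  2.14 -0.14] F [ 0.8 -0.4 -0.4] op 0.054
t 7.12 meas-cmd mm [  0.3   1.2 100.1] rot deg 0.23
ROW [0.0, 0.0278, 0.0112] [-0.0, -0.0, -0.0] rows>= 1 q [-0.14  0.69  1.48 -0.16  2.14 -0.14] F [ 0.8 -0.4 -0.4] op 0.054
```

```bash
python3 -m handwheel '[[0,0.08,0.03235,0,0,0,-1],[0,0.16,0.0647,0,0,0,-1],[0,0.2318,0.0937,0,0,0,-1],[0,0.2318,0.0937,0,0,0,-1],[0,0.2457,0.0993,0,0,0,-1],[0,0.2596,0.1049,0,0,0,-1],[0,0.2596,0.1049,0,0,0,-1]]'
python3 -m handwheel '[[0,0.0035,0.0014,0,0,0,-1],[0,0.0035,0.0014,0,0,0,-1]]'
python3 -m handwheel '[[0,0.0035,0.0014,0,0,0,-1],[0,0.0035,0.0014,0,0,0,-1]]'
```

```text
time: 8.0
eef_pos: [0.5074, -0.0065, 0.0277]
tcp_rot: [0.586, 0.587, -0.394, -0.396]
contact_force: [-0.3, -0.5, -0.6]
opening: 0.048
finger_force: 39.4
time: 8.25
eef_pos: [0.5073, -0.0066, 0.0259]
tcp_rot: [0.586, 0.587, -0.394, -0.396]
contact_force: [-0.3, -0.2, -0.8]
opening: 0.047
finger_force: 39.3
time: 8.5
eef_pos: [0.5072, -0.0065, 0.0243]
tcp_rot: [0.586, 0.587, -0.395, -0.396]
contact_force: [0.0, -1.2, -0.1]
opening: 0.054
finger_force: 39.4
```

```bash
python3 -m handwheel '[[0,0.0035,0.0014,0,0,0,-1],[0,0.0035,0.0014,0,0,0,-1]]'
python3 -m handwheel '[[0,0.0035,0.0014,0,0,0,-1],[0,0.0035,0.0014,0,0,0,-1]]'
```

```text
time: 8.75
eef_pos: [0.5073, -0.0065, 0.0228]
tcp_rot: [0.586, 0.587, -0.395, -0.396]
contact_force: [-0.4, -1.0, -0.1]
opening: 0.047
finger_force: 39.7
time: 9.0
eef_pos: [0.5073, -0.0065, 0.0213]
tcp_rot: [0.586, 0.587, -0.395, -0.396]
contact_force: [1.1, -0.5, -0.3]
opening: 0.048
finger_force: 39.4
```

```bash
python3 -m handwheel '[[0,0.0035,0.0014,0,0,0,-1],[0,0.0035,0.0014,0,0,0,-1]]'
python3 -m handwheel '[[0,0.0025,0.001,0,0,0,-1],[0,0.0025,0.001,0,0,0,-1]]'
python3 - <<'E'
from h import *
im=eyes.read_camera('side');cv2.imwrite('side6raw.png',im[:,:,::-1]);s=monitor.get_state();p=s["eef_pos"];R=Ro.from_quat(s["tcp_rot"])
for gx,gz in((-46,41.7),(16,41.7),(44,-12),(-16,-13.7)):
    X=p+R.apply([gx/1000,-.004,gz/1000]);print(gx,gz,X.round(4),proj("side",X)[0].round(1))
h=cv2.cvtColor(im,cv2.COLOR_RGB2HSV)
m=(h[...,2]<150)&((h[...,0]<14)|(h[...,0]>170))&(h[...,1]>80)
u,v=proj("side",p)[0].astype(int);r=np.zeros_like(m);r[v-30:v+45,u-35:u+45]=1
for st,c,b in blobs(m&r,40):
    cs,_=cv2.findContours(b.astype(np.uint8),0,1);print(st,cv2.approxPolyDP(max(cs,key=cv2.contourArea),2,True)[:,0].tolist())
E
```

```text
time: 9.25
eef_pos: [0.5074, -0.0065, 0.0209]
tcp_rot: [0.586, 0.586, -0.395, -0.396]
contact_force: [-0.4, 0.6, 4.5]
opening: 0.048
finger_force: 39.9
time: 9.5
eef_pos: [0.5075, -0.0065, 0.0209]
tcp_rot: [0.586, 0.586, -0.395, -0.396]
contact_force: [-3.3, 0.2, 8.1]
opening: 0.05
finger_force: 40.8
-46 41.7 [ 0.4673 -0.0525  0.009 ] [315.3 195.7]
16 41.7 [0.4674 0.0095 0.009 ] [307.1 209.6]
44 -12 [0.5172 0.0375 0.0291] [286.6 205.3]
-16 -13.7 [ 0.5187 -0.0225  0.0297] [294.9 191.4]
[288 193  26  17 312] [[296, 193], [288, 207], [307, 209], [313, 196]]
```

Contact shows 8 N at the expected height, and the side mask agrees with the prediction to 1–2 px. Now I'll open gently, keeping the lower finger in place under the glass.

```bash
python3 -m handwheel '[[0,-0.003,-0.0012,0,0,0,-1],[0,-0.004,-0.0014,0,0,0,-0.88],[0,-0.006,-0.0014,0,0,0,-0.84],[0,-0.008,-0.0014,0,0,0,-0.80],[0,-0.010,-0.0014,0,0,0,-0.76],[0,-0.012,-0.0014,0,0,0,-0.72],[0,-0.014,-0.0014,0,0,0,-0.68],[0,-0.016,-0.0014,0,0,0,-0.64],[0,-0.018,-0.0014,0,0,0,-0.6],[0,-0.018,-0.0014,0,0,0,-0.6]]'
python3 - <<'E'
from h import *
im=eyes.read_camera('side');cv2.imwrite('side7raw.png',im[:,:,::-1]);s=monitor.get_state();p=s["eef_pos"];R=Ro.from_quat(s["tcp_rot"])
h=cv2.cvtColor(im,cv2.COLOR_RGB2HSV)
m=(h[...,2]<150)&((h[...,0]<14)|(h[...,0]>170))&(h[...,1]>80)
u,v=proj("side",p)[0].astype(int);r=np.zeros_like(m);r[v-30:v+45,u-35:u+45]=1
for st,c,b in blobs(m&r,40):
    cs,_=cv2.findContours(b.astype(np.uint8),0,1);print(st,cv2.approxPolyDP(max(cs,key=cv2.contourArea),2,True)[:,0].tolist())
E
```

```text
time: 10.8
eef_pos: [0.5051, -0.0065, 0.0257]
tcp_rot: [0.586, 0.587, -0.395, -0.396]
contact_force: [0.6, -1.1, 0.9]
opening: 0.201
finger_force: 0.0
[287 196  28  16 296] [[287, 210], [306, 210], [314, 197], [293, 196]]
```

```bash
python3 - <<'E'
from h import *
for z in(.013,.02,.03):
  x=.4665+np.sqrt(.0554**2-(z-.013)**2)
  print(z,proj("side",[[x,.0375,z],[x,-.0225,z]]).round(1).tolist())
print(proj("side",[[.4665,-.05,.013],[.4665,.01,.013]]).round(1).tolist())
E
python3 -m handwheel '[[0,0,-0.01,0,0,0,-0.6],[0,0,-0.01,0,0,0,-0.6]]'
python3 -m handwheel '[[0,0.008,-0.007,0,0,0,-0.6],[0,0.012,-0.008,0,0,0,-0.6],[0,0.012,-0.008,0,0,0,-0.6]]'
```

```text
0.013 [[284.9, 208.9], [293.6, 195.3]]
0.02 [[285.1, 207.2], [293.9, 193.6]]
0.03 [[286.0, 204.8], [294.8, 191.2]]
[[315.4, 195.2], [307.4, 208.8]]
time: 11.1
eef_pos: [0.5093, -0.0066, 0.0273]
tcp_rot: [0.586, 0.587, -0.394, -0.396]
contact_force: [0.7, -0.2, -0.7]
opening: 0.201
finger_force: 0.0
time: 11.48
eef_pos: [0.5135, -0.0065, 0.0235]
tcp_rot: [0.586, 0.587, -0.395, -0.396]
contact_force: [0.2, 0.2, -0.7]
opening: 0.202
finger_force: 0.0
```

The corners now match a glass lying flat (top face at 13 mm). I'll withdraw, swing the arm to the right and measure.

```bash
python3 -c "
from h import *
s=monitor.get_state();np.save('cmd.npy',np.r_[s['eef_pos'],s['tcp_rot']])
R=Ro.from_quat(s['tcp_rot']);p=s['eef_pos']
plan(p-R.apply([0,0,.045]),down(0,68))
plan([.56,-.05,.12],down(0,68))
plan([.48,-.25,.2],down(-40))
"
```

```text
t 11.47 meas-cmd mm [0. 0. 0.] rot deg 0.0
ROW [-0.0, 0.0, -0.1125] [0.0001, -0.0003, 0.0006] rows>= 1 q [-0.14  0.88  1.43 -0.15  2.01 -0.12] F [ 0.2  0.2 -0.7] op 0.202
t 11.47 meas-cmd mm [-41.7   0.  -16.9] rot deg 0.12
ROW [-0.1086, -0.18, -0.0856] [0.0, -0.0, 0.0] rows>= 2 q [-0.14  0.88  1.43 -0.15  2.01 -0.12] F [ 0.2  0.2 -0.7] op 0.202
t 11.47 meas-cmd mm [-46.5  43.5 -96.5] rot deg 0.12
ROW [-0.5, -0.2604, 0.1104] [-0.3615, 0.1316, 0.1951] rows>= 8 q [-0.14  0.88  1.43 -0.15  2.01 -0.12] F [ 0.2  0.2 -0.7] op 0.202
```

```bash
python3 -m handwheel '[[0,0,-0.05,0,0,0,-0.6],[0,0,-0.1125,0,0,0,-0.6],[-0.05,-0.1,-0.15,0,0,0,-0.6],[-0.1086,-0.18,-0.1981,0,0,0,-0.6],[-0.1086,-0.18,-0.1981,0,0,0,-0.6]]'
python3 -m handwheel '[[-0.0625,-0.0326,0.0138,-0.0452,0.0165,0.0244,0.9],[-0.125,-0.0651,0.0276,-0.0904,0.0329,0.0488,0.9],[-0.1875,-0.0977,0.0414,-0.1356,0.0494,0.0732,0.9],[-0.25,-0.1302,0.0552,-0.1808,0.0658,0.0976,0.9],[-0.3125,-0.1628,0.069,-0.2259,0.0823,0.1219,0.9],[-0.375,-0.1953,0.0828,-0.2711,0.0987,0.1463,0.9],[-0.4375,-0.2279,0.0966,-0.3163,0.1152,0.1707,0.9],[-0.5,-0.2604,0.1104,-0.3615,0.1316,0.1951,0.9],[-0.5,-0.2604,0.1104,-0.3615,0.1316,0.1951,0.9],[-0.5,-0.2604,0.1104,-0.3615,0.1316,0.1951,0.9]]'
python3 - <<'E'
from h import *
plan([.48,-.25,.2],down(-40),False)
o=[]
for n in("side","top"):
    im=eyes.read_camera(n);cv2.imwrite(n+'8raw.png',im[:,:,::-1]);h=cv2.cvtColor(im,cv2.COLOR_RGB2HSV)
    m=(h[...,2]<150)&((h[...,0]<16)|(h[...,0]>170))&(h[...,1]>80)
    u,v=proj(n,[.494,-.007,.01])[0].astype(int);r=np.zeros_like(m);r[v-28:v+28,u-40:u+40]=1
    o.append(cv2.resize(im[v-45:v+45,u-60:u+60,::-1],(400,300),interpolation=cv2.INTER_CUBIC))
    for st,c,b in blobs(m&r,40):
        cs,_=cv2.findContours(b.astype(np.uint8),0,1);ct=max(cs,key=cv2.contourArea)
        pts=cv2.approxPolyDP(ct,2,True)[:,0];print(n,st,pts.tolist());X=plane(n,pts,(0,0,.013));print((X[:,:2]*1000).round().tolist())
        Y=plane(n,np.argwhere(b)[:,::-1],(0,0,.013))[:,:2]*1000;C=Y.mean(0);w,V=np.linalg.eigh(np.cov((Y-C).T));print("centroid",C.round(1),"diag",np.degrees(np.arctan2(V[1,1],V[0,1])).round(1),"sd",np.sqrt(w).round(1),"exp",(97/ 4.9,64/4.9))
cv2.imwrite('pics/p8.png',np.hstack(o))
E
```

```text
time: 12.1
eef_pos: [0.5621, -0.0519, 0.1237]
tcp_rot: [0.589, 0.587, -0.392, -0.393]
contact_force: [-0.3, -0.8, 0.1]
opening: 0.204
finger_force: 0.0
time: 13.35
eef_pos: [0.4797, -0.2495, 0.1987]
tcp_rot: [0.906, 0.423, 0.0, -0.002]
contact_force: [-0.3, -0.1, 0.6]
opening: 0.946
finger_force: 0.0
t 13.35 meas-cmd mm [-0.3  0.5 -1.3] rot deg 0.23
ROW [-0.0, 0.0, 0.0] [-0.0001, -0.0, -0.0] rows>= 1 q [-0.67  0.01  1.92  0.    1.21  0.03] F [-0.3 -0.1  0.6] op 0.946
side [287 196  28  16 326] [[314, 196], [295, 197], [287, 210], [307, 210]]
[[469.0, -45.0], [516.0, -18.0], [515.0, 39.0], [466.0, 15.0]]
centroid [491.1  -1.2] diag 64.9 sd [13.1 22.2] exp (19.79591836734694, 13.061224489795917)
top [297 211  31  20 431] [[297, 212], [306, 230], [326, 230], [316, 211]]
[[519.0, 34.0], [469.0, 9.0], [469.0, -46.0], [522.0, -19.0]]
centroid [493.8  -6.2] diag 61.7 sd [12.9 21.5] exp (19.79591836734694, 13.061224489795917)
```

The glass lies flat on the pad. The top view gives its centre at about (0.4935, −0.0055) with the long diagonal at about 61°; the sizes fit, and both views agree to a few mm. Next is the regrasp by the edges.

```bash
python3 -c "
from h import *
plan([.4935,-.0055,.1],down(1))
plan([.4935,-.0055,.03],down(1))
"
```

```text
t 13.45 meas-cmd mm [ 0.3  0.6 -1.4] rot deg 0.24
ROW [0.4899, -0.367, 0.2501] [-0.0, -0.0, -0.2278] rows>= 5 q [-0.67  0.01  1.92  0.    1.21  0.03] F [-0.3  0.3 -0.4] op 0.948
t 13.45 meas-cmd mm [ -13.2 -243.9   98.6] rot deg 40.93
ROW [-0.0, -0.0, 0.175] [-0.0, -0.0, 0.0] rows>= 2 q [-0.67  0.01  1.92  0.    1.21  0.03] F [-0.3  0.3 -0.4] op 0.948
```

```bash
python3 -m handwheel '[[0.4899,-0.367,0.12,0,0,-0.2278,0.52],[0.4899,-0.367,0.12,0,0,-0.2278,0.52],[0.4899,-0.367,0.12,0,0,-0.2278,0.52],[0.4899,-0.367,0.2501,0,0,-0.2278,0.52],[0.4899,-0.367,0.2501,0,0,-0.2278,0.52],[0.4899,-0.367,0.2501,0,0,-0.2278,0.52],[0.4899,-0.367,0.2501,0,0,-0.2278,0.52]]'
python3 -m handwheel '[[0,0,0.1,0,0,0,0.52],[0,0,0.16,0,0,0,0.52],[0,0,0.175,0,0,0,0.52],[0,0,0.175,0,0,0,0.52]]'
python3 - <<'E'
from h import *
plan([.4935,-.0055,.03],down(1),False)
s=monitor.get_state();p=s["eef_pos"];u,v=proj("side",p)[0].astype(int);im=eyes.read_camera('side')
print(u,v);cv2.imwrite('pics/p9.png',cv2.resize(im[v-45:v+45,u-60:u+60,::-1],(640,480),interpolation=cv2.INTER_CUBIC))
E
```

```text
time: 14.32
eef_pos: [0.4945, -0.0059, 0.1009]
tcp_rot: [0.701, 0.713, 0.001, -0.0]
contact_force: [0.1, -1.0, 0.6]
opening: 0.758
finger_force: 0.0
time: 14.82
eef_pos: [0.4945, -0.0063, 0.0312]
tcp_rot: [0.701, 0.713, 0.001, 0.0]
contact_force: [-0.9, -0.5, 0.1]
opening: 0.759
finger_force: 0.0
t 14.82 meas-cmd mm [ 1.  -0.8  1.2] rot deg 0.17
ROW [-0.0, -0.0, 0.0] [-0.0, -0.0, 0.0] rows>= 0 q [-0.22  0.14  2.14  0.    0.87 -0.24] F [-0.9 -0.5  0.1] op 0.759
300 197
```

View pics/p9.png

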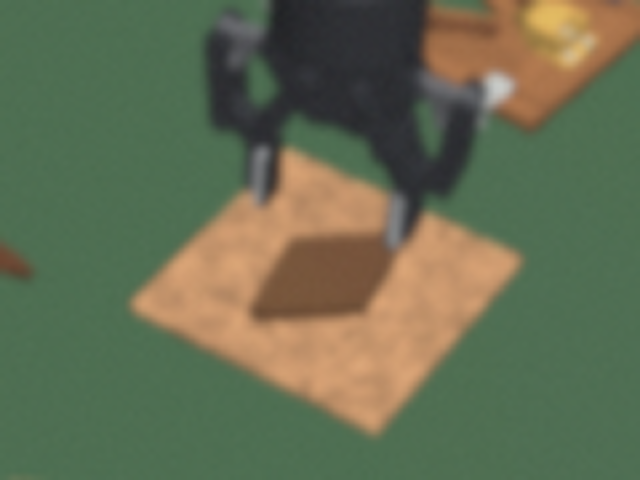

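The crop shows the fingers at (262,205) and (397,248), either side of and above the glass at (323,278). The tips are about 10 mm behind the TCP, so I'll descend step by step and watch the force.

```bash
python3 -m handwheel '[[0,0,0.03,0,0,0,0.52],[0,0,0.045,0,0,0,0.52],[0,0,0.045,0,0,0,0.52]]'
python3 -m handwheel '[[0,0,0.01,0,0,0,0.52],[0,0,0.01,0,0,0,0.52]]'
python3 -m handwheel '[[0,0,0.01,0,0,0,0.52],[0,0,0.01,0,0,0,0.52]]'
```

```text
time: 15.25
eef_pos: [0.4929, -0.0052, 0.0116]
tcp_rot: [0.701, 0.713, 0.001, -0.001]
contact_force: [-0.6, -0.8, 0.3]
opening: 0.758
finger_force: 0.0
time: 15.5
eef_pos: [0.4934, -0.0053, 0.008]
tcp_rot: [0.701, 0.713, 0.001, -0.001]
contact_force: [-0.2, -0.4, -0.6]
opening: 0.764
finger_force: 0.0
time: 15.75
eef_pos: [0.4933, -0.0053, 0.0039]
tcp_rot: [0.701, 0.713, 0.001, -0.001]
contact_force: [0.0, -0.2, -0.5]
opening: 0.763
finger_force: 0.0
```

```bash
python3 -m handwheel '[[0,0,0.008,0,0,0,0.52],[0,0,0.008,0,0,0,0.52]]'
python3 -m handwheel '[[0,0,0.005,0,0,0,0.52],[0,0,0.005,0,0,0,0.52]]'
python3 -m handwheel '[[0,0,0.005,0,0,0,0.52],[0,0,0.005,0,0,0,0.52]]'
```

```text
time: 16.0
eef_pos: [0.4933, -0.0053, 0.0008]
tcp_rot: [0.701, 0.713, 0.001, -0.001]
contact_force: [0.6, -0.0, 0.8]
opening: 0.761
finger_force: 0.0
time: 16.25
eef_pos: [0.4934, -0.0054, -0.0011]
tcp_rot: [0.701, 0.713, 0.001, -0.001]
contact_force: [0.3, 0.8, 0.1]
opening: 0.758
finger_force: 0.0
time: 16.5
eef_pos: [0.4934, -0.0053, -0.0031]
tcp_rot: [0.701, 0.713, 0.001, -0.001]
contact_force: [-0.3, -0.2, -0.7]
opening: 0.762
finger_force: 0.0
```

```bash
for i in 1; do :; done; python3 -m handwheel '[[0,0,0.005,0,0,0,0.52],[0,0,0.005,0,0,0,0.52]]'
python3 -m handwheel '[[0,0,0.005,0,0,0,0.52],[0,0,0.005,0,0,0,0.52]]'
python3 -m handwheel '[[0,0,0.005,0,0,0,0.52],[0,0,0.005,0,0,0,0.52]]'
```

```text
time: 16.75
eef_pos: [0.4934, -0.0053, -0.0051]
tcp_rot: [0.701, 0.713, 0.001, -0.001]
contact_force: [0.4, -0.7, -0.7]
opening: 0.762
finger_force: 0.0
time: 17.0
eef_pos: [0.4934, -0.0053, -0.0071]
tcp_rot: [0.701, 0.713, 0.001, -0.001]
contact_force: [-0.4, -0.4, 1.0]
opening: 0.764
finger_force: 0.0
time: 17.25
eef_pos: [0.4934, -0.0053, -0.0091]
tcp_rot: [0.701, 0.713, 0.001, -0.001]
contact_force: [0.6, -0.2, 0.5]
opening: 0.762
finger_force: 0.0
```

```bash
python3 -m handwheel '[[0,0,0.005,0,0,0,0.52],[0,0,0.005,0,0,0,0.52]]'
python3 -m handwheel '[[0,0,0.005,0,0,0,0.52],[0,0,0.005,0,0,0,0.52]]'
python3 -m handwheel '[[0,0,0.005,0,0,0,0.52],[0,0,0.005,0,0,0,0.52]]'
```

```text
time: 17.5
eef_pos: [0.4934, -0.0053, -0.0111]
tcp_rot: [0.701, 0.713, 0.001, -0.001]
contact_force: [1.0, 1.1, -0.7]
opening: 0.76
finger_force: 0.0
time: 17.75
eef_pos: [0.4934, -0.0053, -0.0131]
tcp_rot: [0.701, 0.713, 0.001, -0.001]
contact_force: [0.5, 0.2, -0.3]
opening: 0.761
finger_force: 0.0
time: 18.0
eef_pos: [0.4938, -0.0054, -0.0142]
tcp_rot: [0.701, 0.713, 0.001, -0.001]
contact_force: [-2.0, 0.2, 5.1]
opening: 0.76
finger_force: 2.6
```

```bash
python3 -m handwheel '[[0,0,-0.0163,0,0,0,0.52],[0,0,-0.0163,0,0,0,0.52],[0,0,-0.0163,0,0,0,0.3],[0,0,-0.0163,0,0,0,0],[0,0,-0.0163,0,0,0,-0.2],[0,0,-0.0163,0,0,0,-0.2]]' 30
```

```text
time: 18.75
eef_pos: [0.4939, -0.0054, -0.008]
tcp_rot: [0.701, 0.713, 0.001, -0.0]
contact_force: [-0.7, 0.5, 5.8]
opening: 0.635
finger_force: 31.9
```

```bash
python3 -m handwheel '[[0,0,-0.05,0,0,0,-0.2],[0,0,-0.12,0,0,0,-0.2],[0,0,-0.24,0,0,0,-0.2],[0,0,-0.24,0,0,0,-0.2]]'
python3 - <<'E'
from h import *
im={n:cv2.imread(n+"0raw.png") for n in("top","side")}
for n in im:
    h=cv2.cvtColor(im[n],cv2.COLOR_BGR2HSV);cam=-P[n]["R"].T@P[n]["t"]
    u,v=proj(n,[.519,-.25,.012])[0].astype(int);r=np.zeros(h.shape[:2],bool);r[max(v-60,0):v+60,u-60:u+60]=1
    g=(h[...,0]>40)&(h[...,0]<95)&(h[...,1]>60)
    for st,c,b in blobs(g&r,20):
        if st[4]<800:
            X=plane(n,[c],(0,0,.012))[0]; bias=.006/ (cam[2])*(cam-X)[:2]
            Y=plane(n,np.argwhere(b)[:,::-1],(0,0,.012))[:,:2];w,V=np.linalg.eigh(np.cov((Y-Y.mean(0)).T))
            print(n,"hole",st,"X",(X[:2]*1000).round(1),"corrected",((X[:2]-bias)*1000).round(1),"ang",np.degrees(np.arctan2(V[1,1],V[0,1])).round(1))
    wood=(h[...,0]<17)&(h[...,1]>120)&(h[...,2]>60)&r
    y=(h[...,0]>=19)&(h[...,0]<32)&(h[...,1]>100)&(h[...,2]>150)&r
    y=cv2.morphologyEx(y.astype(np.uint8),cv2.MORPH_CLOSE,np.ones((3,3)))
    for st,c,b in blobs(y,20): print(n,"brass",st,c.round(1),(plane(n,[c],(0,0,.025))[0,:2]*1000).round(1),np.round(rect(n,b,.025),1))
    for st,c,b in blobs(wood,1500):
        f=cv2.morphologyEx(b.astype(np.uint8),cv2.MORPH_OPEN,np.ones((3,3)))
        cx,cy,w,hh,a=rect(n,f,.012);X=np.array([cx,cy])/1000;bias=.006/cam[2]*(cam[:2]-X);print(n,"door",np.round([cx,cy,w,hh,a],1),"corrected",((X-bias)*1000).round(1))
E
```

```text
time: 19.25
eef_pos: [0.4963, -0.0062, 0.091]
tcp_rot: [0.701, 0.713, 0.003, 0.003]
contact_force: [-0.2, -0.8, -0.6]
opening: 0.635
finger_force: 32.1
top hole [397 203  12  21 143] X [ 516.5 -260.6] corrected [ 517.2 -262.5] ang 165.5
top brass [402 186  14  14 145] [408.4 192.7] [ 571.7 -274.9] [ 571.9 -275.    36.6   32.9   75.9]
top brass [390 230  16  16 176] [397.6 237.4] [ 447.5 -241.2] [ 449.1 -241.    35.3   42.7   69.9]
top door [ 516.6 -260.7  133.4  200.9   74.7] corrected [ 517.2 -262.5]
side brass [305 139  12   7  46] [310.8 141.8] [ 567.4 -264.8] [ 568.  -267.9   42.8   22.    64.2]
side brass [338 152  12  11  91] [343.7 157.1] [ 446.5 -236.3] [ 447.8 -236.5   31.8   49.7   25.2]
```

The seat centre is (0.5172, −0.2625) by both the hole and the door outline, with yaw −15.2°. The brass parts confirm the keeper is at the far end. Now I'll plan the approach with the tip tilted down 12°.

```bash
cat >> h.py <<'E'
YAW=-15.2; SEAT=np.array([.5172,-.2625,.012]);_a=np.radians(YAW);U=np.array([np.cos(_a),np.sin(_a),0]);V=np.array([-np.sin(_a),np.cos(_a),0])
def door(X,zb,al,lat=0,go=True):
    """glass pose: X of centre mm, zb = height of lower corner of +x tip over ledge mm, tilt al deg"""
    a=np.radians(al);Z=zb+48.5*np.sin(a)+4*np.cos(a)
    C=SEAT+(X*U+lat*V)/1000+[0,0,Z/1000]; R=Ro.from_rotvec(a*V)*down(YAW-60)
    plan(C+R.apply([0,0,.017]),R,go)
E
python3 - <<'E'
from h import *
for q in((384.5,182),(373,231),(378,191)):
    X=plane("top",[q],(0,0,.02))[0]-SEAT;print("holddown door xy",(X@U*1000).round(),(X@V*1000).round())
s=monitor.get_state();np.save('cmd.npy',np.r_[s['eef_pos'],s['tcp_rot']])
door(-30,60,12);door(-14,15,12);door(-14,.8,12);door(.3,.8,12)
E
```

```text
holddown door xy 69.0 73.0
holddown door xy -73.0 71.0
holddown door xy 39.0 84.0
t 19.25 meas-cmd mm [0. 0. 0.] rot deg 0.0
ROW [-0.6182, -0.0399, 0.0537] [0.0689, -0.0287, 0.4216] rows>= 8 q [-0.22  0.03  2.11  0.    0.99 -0.24] F [-0.2 -0.8 -0.6] op 0.635
t 19.25 meas-cmd mm [ 11.5 247.5  21.7] rot deg 77.07
ROW [0.0541, 0.0313, 0.1017] [0.0, 0.0, 0.0] rows>= 1 q [-0.22  0.03  2.11  0.    0.99 -0.24] F [-0.2 -0.8 -0.6] op 0.635
t 19.25 meas-cmd mm [ -4.  251.7  66.7] rot deg 77.07
ROW [0.0064, 0.0037, 0.0348] [0.0, 0.0, 0.0] rows>= 1 q [-0.22  0.03  2.11  0.    0.99 -0.24] F [-0.2 -0.8 -0.6] op 0.635
t 19.25 meas-cmd mm [ -3.9 251.7  80.9] rot deg 77.07
ROW [0.0303, 0.0175, -0.0075] [0.0, 0.0, 0.0] rows>= 1 q [-0.22  0.03  2.11  0.    0.99 -0.24] F [-0.2 -0.8 -0.6] op 0.635
```

```bash
python3 -m handwheel '[[-0.0773,-0.005,0.0067,0.0086,-0.0036,0.0527,-0.2],[-0.1546,-0.01,0.0134,0.0172,-0.0072,0.1054,-0.2],[-0.2318,-0.015,0.0201,0.0258,-0.0108,0.1581,-0.2],[-0.3091,-0.02,0.0269,0.0345,-0.0144,0.2108,-0.2],[-0.3864,-0.0249,0.0336,0.0431,-0.0179,0.2635,-0.2],[-0.4637,-0.0299,0.0403,0.0517,-0.0215,0.3162,-0.2],[-0.5409,-0.0349,0.047,0.0603,-0.0251,0.3689,-0.2],[-0.6182,-0.0399,0.0537,0.0689,-0.0287,0.4216,-0.2],[-0.6182,-0.0399,0.0537,0.0689,-0.0287,0.4216,-0.2]]'
python3 -m handwheel '[[0.02,0.012,0.04,0,0,0,-0.2],[0.04,0.024,0.075,0,0,0,-0.2],[0.0541,0.0313,0.1017,0,0,0,-0.2],[0.0541,0.0313,0.1017,0,0,0,-0.2],[0.0541,0.0313,0.1017,0,0,0,-0.2]]'
python3 - <<'E'
from h import *
im=eyes.read_camera('side');cv2.imwrite('side9raw.png',im[:,:,::-1]);s=monitor.get_state();p=s["eef_pos"];R=Ro.from_quat(s["tcp_rot"])
print(p,s["opening"],s["contact_force"].round(1))
a=np.radians(60)  # diag at tool: world yaw+60 ; tool x=y x z
d=(Ro.from_rotvec([0,0,-a])).apply([0,1,0]); e=np.cross([0,0,1],d)
print("diag world",R.apply(d).round(3),"U",U.round(3))
L=R.apply(d);S=R.apply(e);N=-R.apply([0,0,1]);C=p+R.apply([0,0,-.017])
for nm,q in dict(a=48.5*L,b=-48.5*L,s1=32*S,s2=-32*S).items():
    print(nm,[proj("side",C+q/1000+k*N)[0].round(1).tolist() for k in(.004,-.004)])
q=proj("side",C)[0].astype(int);print(q)
cv2.imwrite('pics/p10.png',cv2.resize(im[q[1]-45:q[1]+45,q[0]-60:q[0]+60,::-1],(800,600),interpolation=cv2.INTER_CUBIC))
E
```

```text
time: 20.38
eef_pos: [0.4808, -0.2544, 0.0633]
tcp_rot: [0.986, 0.127, -0.101, -0.043]
contact_force: [-0.2, 0.7, -0.1]
opening: 0.637
finger_force: 32.1
time: 21.0
eef_pos: [0.4972, -0.2571, 0.0206]
tcp_rot: [0.986, 0.128, -0.1, -0.041]
contact_force: [0.0, -0.8, -0.7]
opening: 0.634
finger_force: 32.1
[ 0.4972898  -0.25728661  0.02093394] 0.6302337408377993 [-0.8 -0.6 -0.5]
diag world [ 0.942 -0.256 -0.215] U [ 0.965 -0.262  0.   ]
a [[317.4, 140.9], [317.6, 143.1]]
b [[342.9, 147.5], [343.0, 149.8]]
s1 [[335.7, 139.6], [335.8, 141.9]]
s2 [[323.9, 148.8], [324.1, 151.1]]
[329 145]
```

View pics/p10.png

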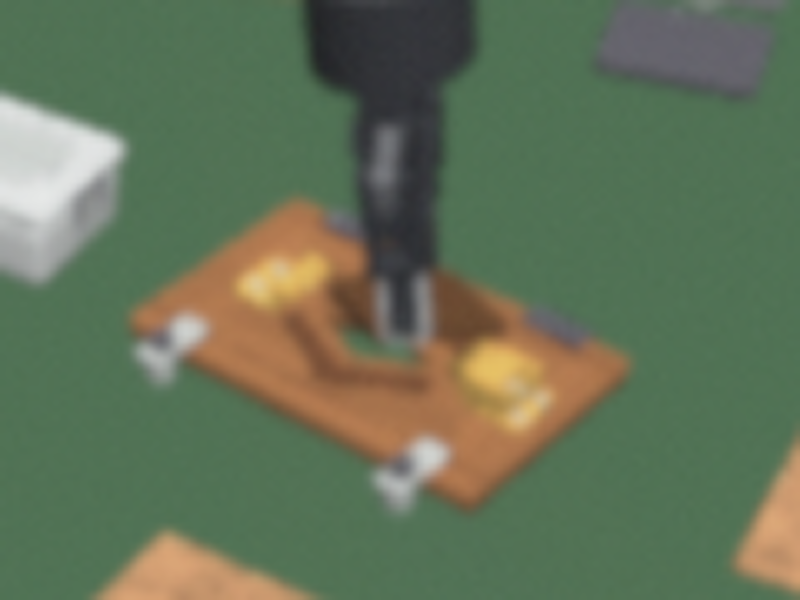

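The crop shows the tilted glass around the fingers, from about (330,290) to (505,325), with the keeper at (285,275) and the catch at (500,370). It looks shifted slightly toward the catch, so I'll check numerically using the difference from the first image.

```bash
python3 - <<'E'
from h import *
a=cv2.imread("side0raw.png").astype(int);b=cv2.imread("side9raw.png").astype(int)
d=np.abs(a-b).sum(2)
print("change, cols 313-350 rows 136-156");print(d[136:157,313:350])
# static registration check
print("seat hole centre side px",proj("side",[SEAT,SEAT+.036*U,SEAT-.036*U,SEAT+.021*V,SEAT-.021*V]).round(1).tolist())
h=cv2.cvtColor(cv2.imread("side0raw.png"),cv2.COLOR_BGR2HSV);g=(h[...,0]>40)&(h[...,0]<95)&(h[...,1]>60)
print(g[140:160,315:345].astype(int))
E
```

```text
change, cols 313-350 rows 136-156
[[ 19  20  21  14  21  21  21  17  14   3  44 122 154 143 138 147 139 133
  120 110  92  49   4  11  16  13   7  14  15   9  15  15  17  17  17  14
   15]
 [ 25  21  18  15  22  21  16  18  15   2  47 118 154 150 157 161 162 157
  141 127 101  52   7  11  18  17  13  14  17  16  15  18  13   9  13  13
   11]
 [ 25  23  21  25  22  21  19  21  18   5  51 120 154 147 146 153 164 174
  171 156 127  69   8  14  14  13  13  15  16  13  10  12  13  12  17  15
   15]
 [ 22  17  24  22  27  19  18  14  13   9  65 136 174 154 147 148 160 176
  186 171 149  91  30   7   6  11  14  13  16  14  13  19  10  14  13  18
   11]
 [ 25  25  22  22  21  19  13  11   3  21  81 149 182 170 167 173 183 170
  151 120 127 108  66  38  13   6  11  14  10  10  16  18  11  15  16  14
   19]
 [ 25  22  22  22  19  12   5   9  23  50  91 129 129 130 168 193 198 159
  111  89  87 100 100  77  60  27  10   7  15  16  14  17  19  13  14  12
   17]
 [ 19  28  26  22  11   4  17  22  31  42  68  69  67  81 113 168 174 124
   85  97  60  69  96 101  88  64  31   9   5  10  19  18  19 
[... 2856 characters left out ...]
0 0 0]
 [0 0 0 0 0 0 0 0 0 0 0 0 0 0 0 0 0 0 0 0 0 0 0 0 0 0 0 0 0 0]
 [0 0 0 0 0 0 0 1 1 1 1 1 0 0 0 0 0 0 0 0 0 0 0 0 0 0 0 0 0 0]
 [0 0 0 0 0 0 0 1 1 1 1 1 1 1 0 0 0 0 0 0 0 0 0 0 0 0 0 0 0 0]
 [0 0 0 0 0 0 0 0 1 1 1 1 1 1 1 0 0 0 0 0 0 0 0 0 0 0 0 0 0 0]
 [0 0 0 0 0 0 0 0 0 0 0 0 0 0 0 0 0 0 0 0 0 0 0 0 0 0 0 0 0 0]
 [0 0 0 0 0 0 0 0 0 0 0 0 0 0 0 0 0 0 0 0 0 0 0 0 0 0 0 0 0 0]
 [0 0 0 0 0 0 0 0 0 0 0 0 0 0 0 0 0 0 0 0 0 0 0 0 0 0 0 0 0 0]
 [0 0 0 0 0 0 0 0 0 0 0 0 0 0 0 0 0 0 0 0 0 0 0 0 0 0 0 0 0 0]
 [0 0 0 0 0 0 0 0 0 0 0 0 0 0 0 0 0 0 0 0 0 0 0 0 0 0 0 0 0 0]
 [0 0 0 0 0 0 0 0 0 0 0 0 0 0 0 0 0 0 0 0 0 0 0 0 0 0 0 0 0 0]
 [0 0 0 0 0 0 0 0 0 0 0 0 0 0 0 0 0 0 0 0 0 0 0 0 0 0 0 0 0 0]]
```

Glass and door are both offset by about the same +1 px in the side view, so they agree to about 1–2 mm. I'll go down and slide under the keeper, watching the force.

```bash
python3 -m handwheel '[[0.003,0.0018,0.0174,0,0,0,-0.2],[0.0064,0.0037,0.0348,0,0,0,-0.2],[0.0064,0.0037,0.0348,0,0,0,-0.2]]'
python3 -m handwheel '[[0.0106,0.0061,-0.0026,0,0,0,-0.2],[0.0106,0.0061,-0.0026,0,0,0,-0.2]]'
python3 -m handwheel '[[0.0106,0.0061,-0.0026,0,0,0,-0.2],[0.0106,0.0061,-0.0026,0,0,0,-0.2]]'
```

```text
time: 21.42
eef_pos: [0.4971, -0.2567, 0.0071]
tcp_rot: [0.986, 0.128, -0.1, -0.042]
contact_force: [0.7, 2.2, 4.7]
opening: 0.634
finger_force: 33.4
time: 21.68
eef_pos: [0.4977, -0.2566, 0.007]
tcp_rot: [0.985, 0.129, -0.106, -0.045]
contact_force: [-11.0, 4.0, 11.2]
opening: 0.633
finger_force: 33.9
time: 21.92
eef_pos: [0.4978, -0.2565, 0.0069]
tcp_rot: [0.984, 0.129, -0.112, -0.048]
contact_force: [-20.2, 6.1, 18.7]
opening: 0.636
finger_force: 34.3
```

It's blocked at X ≈ −14: the tip has probably dipped into the door's see-through hole, whose apex is at 36 mm. I'll back off, raise, and come down past the apex.

```bash
python3 -m handwheel '[[-0.0212,-0.0122,0.0052,0,0,0,-0.2],[-0.0212,-0.0122,0.0052,0,0,0,-0.2],[-0.0276,-0.0159,-0.0296,0,0,0,-0.2],[-0.0276,-0.0159,-0.0296,0,0,0,-0.2],[-0.0276,-0.0159,-0.0296,0,0,0,-0.2]]'
python3 - <<'E'
from h import *
im=eyes.read_camera('side');b=im[:,:,::-1].astype(int);b9=cv2.imread("side9raw.png").astype(int)
print(np.abs(b-b9).sum(2)[138:154,315:348])
door(-14,15,12)
door(-14,15,12)
E
```

```text
time: 22.55
eef_pos: [0.4969, -0.2573, 0.0204]
tcp_rot: [0.986, 0.128, -0.1, -0.041]
contact_force: [0.7, 0.3, -0.9]
opening: 0.636
finger_force: 32.9
[[ 1  2  2  2  1  1  1  1  6  2  2  0  4  1  4  5  3  2  2  1  2  2  1  1
   5  3  3  1  5  1  1  1  2]
 [ 2  2  2  1  4  4  2  5 10  6  6  6  2  0  2  2  4  5  4  9 11  9  3  2
   1  3  3  1  4  0  5  1  3]
 [ 1  1  0  1  3  8  9 15 19 17  4  6  4  3  5  2  5  2  2 13 21 13  7  5
   2  3  6  2  1  6  2  3  2]
 [ 4  1  1  7 18 15 24 35 31 16  5  5  0  2  2 10 16  4  6  1  8 10  7  7
   6  3  1  2  3  3  0  2  0]
 [ 2  3  7 17 19 17 16 21 24  7  3  3  5  6  4 19 19  5  6  4  3  1  4 14
  20 17  8  2  3  2  1  0  0]
 [ 3  1  7 21 19 12  5  6  2  3  2 10 17  2  2  9 13  3 16 11  2  5  6 10
  19 24 20 18  5  3  2  3  1]
 [ 2  2  5 13 13  8  2 11  5  3  1 12 10  9  4 10 15  6 18 15  3  4  7  4
  14 30 34 33 16  8  4  3  2]
 [ 5  2  1  2  2  1  9  2  2  4  8  3  0  3  4  7  9  5  9  4  2  0  6  4
   4 17 29 43 35 18  7  3  1]
 [ 1  1  3  2  9  4  2  4 11  6 11 10  4 10  2  3  5  7  1  1  5  4  4  9
   5 11 21 32 41 36 15  4  3]
 [ 1  1  2  1
[... 354 characters left out ...]
  2 20 21 15  5 17
  27 26 30 38 31 23  8  4  2]
 [ 0  5  1  9  6  5  4  2  2  3  6  5  0  4  2  6  8  5 16 22 24 14  9  4
   9 19 17 19 14  7  7  2  3]
 [ 3  3  2  2  0  2  4  1  3  2  2  2  3  1  5  1  3  5 10  9 10  7  4  1
   4  4  3  3  6  1  1  0  3]
 [ 1  1  2  3  7  1  2  0  2  5  2  2  4  2  1  4  5  1 10  7  3  4  4  3
   2  1  0  3  1  2  2  2  2]]
t 22.6 meas-cmd mm [-17.4   4.6   9.9] rot deg 0.5
ROW [-0.0367, -0.0212, -0.0273] [0.0, 0.0, 0.0] rows>= 1 q [-0.62  0.4   1.85 -0.09  1.1   0.74] F [ 0.6  0.1 -0.8] op 0.637
t 22.6 meas-cmd mm [-3.6  0.8 -4.3] rot deg 0.5
ROW [-0.0, -0.0, 0.0] [0.0, 0.0, 0.0] rows>= 0 q [-0.62  0.4   1.85 -0.09  1.1   0.74] F [ 0.6  0.1 -0.8] op 0.637
```

The measured pose is 3.6 mm short in X and 4.3 mm low against my plan, because I'd re-based while the arm was still moving. That explains the jam. I'll re-base from the settled pose.

```bash
python3 -m handwheel '[[0,0,0,0,0,0,-0.2],[0,0,0,0,0,0,-0.2]]'; python3 - <<'E'
from h import *
s=monitor.get_state();np.save('cmd.npy',np.r_[s['eef_pos'],s['tcp_rot']])
door(-14,8,12);door(-8,3,12);door(-4,1.2,12);door(0.3,.8,12)
E
```

```text
time: 22.85
eef_pos: [0.4967, -0.2571, 0.0201]
tcp_rot: [0.986, 0.128, -0.101, -0.042]
contact_force: [0.7, -0.2, -0.0]
opening: 0.632
finger_force: 32.9
t 22.85 meas-cmd mm [0. 0. 0.] rot deg 0.0
ROW [0.0092, 0.0049, 0.0046] [-0.0013, 0.0025, -0.0] rows>= 1 q [-0.62  0.4   1.85 -0.09  1.1   0.74] F [ 0.7 -0.2 -0. ] op 0.632
t 22.85 meas-cmd mm [-3.6  0.8  2.7] rot deg 0.51
ROW [0.0149, 0.0086, 0.0091] [-0.0, -0.0, -0.0] rows>= 1 q [-0.62  0.4   1.85 -0.09  1.1   0.74] F [ 0.7 -0.2 -0. ] op 0.632
t 22.85 meas-cmd mm [-9.3  2.4  7.7] rot deg 0.51
ROW [0.0093, 0.0054, 0.0023] [-0.0, -0.0, -0.0] rows>= 1 q [-0.62  0.4   1.85 -0.09  1.1   0.74] F [ 0.7 -0.2 -0. ] op 0.632
t 22.85 meas-cmd mm [-13.2   3.5   9.5] rot deg 0.51
ROW [0.0093, 0.0054, -0.0013] [-0.0, -0.0, -0.0] rows>= 1 q [-0.62  0.4   1.85 -0.09  1.1   0.74] F [ 0.7 -0.2 -0. ] op 0.632
```

```bash
python3 -m handwheel '[[0.0092,0.0049,0.0046,-0.0013,0.0025,0,-0.2],[0.0092,0.0049,0.0046,-0.0013,0.0025,0,-0.2]]'
python3 -m handwheel '[[0.0149,0.0086,0.0091,0,0,0,-0.2],[0.0149,0.0086,0.0091,0,0,0,-0.2]]'
python3 -m handwheel '[[0.0093,0.0054,0.0023,0,0,0,-0.2],[0.0093,0.0054,0.0023,0,0,0,-0.2]]'
python3 -c "
from h import *
door(.3,.8,12,0,False)"
```

```text
time: 23.1
eef_pos: [0.5005, -0.258, 0.0174]
tcp_rot: [0.986, 0.128, -0.096, -0.04]
contact_force: [-1.4, -0.5, -0.1]
opening: 0.633
finger_force: 32.9
time: 23.35
eef_pos: [0.5065, -0.2596, 0.0123]
tcp_rot: [0.986, 0.128, -0.096, -0.04]
contact_force: [0.6, -0.3, -1.3]
opening: 0.636
finger_force: 32.8
time: 23.6
eef_pos: [0.5106, -0.2608, 0.011]
tcp_rot: [0.986, 0.128, -0.096, -0.04]
contact_force: [0.3, 0.3, -0.2]
opening: 0.631
finger_force: 32.9
t 23.6 meas-cmd mm [-3.5  0.8  0.8] rot deg 0.07
ROW [0.0, -0.0, 0.0] [-0.0, -0.0, -0.0] rows>= 0 q [-0.62  0.43  1.82 -0.08  1.09  0.74] F [ 0.3  0.3 -0.2] op 0.631
```

Free so far. The last 4 mm goes under the lip in two steps.

```bash
python3 -m handwheel '[[0.0047,0.0027,-0.0006,0,0,0,-0.2],[0.0047,0.0027,-0.0006,0,0,0,-0.2]]'
python3 -m handwheel '[[0.0046,0.0027,-0.0007,0,0,0,-0.2],[0.0046,0.0027,-0.0007,0,0,0,-0.2]]'
python3 -c "
from h import *
door(.3,.8,12,0,False)
for al in(11,10,9,8): door(.3,.6,al)"
```

```text
time: 23.85
eef_pos: [0.5124, -0.2613, 0.0109]
tcp_rot: [0.986, 0.128, -0.096, -0.04]
contact_force: [-0.0, -0.4, -0.5]
opening: 0.637
finger_force: 32.9
time: 24.1
eef_pos: [0.5145, -0.2619, 0.0107]
tcp_rot: [0.986, 0.128, -0.096, -0.04]
contact_force: [0.2, -0.3, 0.5]
opening: 0.636
finger_force: 33.0
t 24.1 meas-cmd mm [ 0.4 -0.2  0.5] rot deg 0.06
ROW [0.0, -0.0, 0.0] [-0.0, -0.0, -0.0] rows>= 0 q [-0.61  0.44  1.81 -0.08  1.09  0.74] F [ 0.2 -0.3  0.5] op 0.636
t 24.1 meas-cmd mm [ 0.4 -0.2  0.5] rot deg 0.06
ROW [0.0011, 0.0006, 0.0025] [-0.0028, 0.0048, -0.0] rows>= 1 q [-0.61  0.44  1.81 -0.08  1.09  0.74] F [ 0.2 -0.3  0.5] op 0.636
t 24.1 meas-cmd mm [ 0.1 -0.2  1.6] rot deg 0.95
ROW [0.001, 0.0006, 0.002] [-0.0028, 0.0048, -0.0] rows>= 1 q [-0.61  0.44  1.81 -0.08  1.09  0.74] F [ 0.2 -0.3  0.5] op 0.636
t 24.1 meas-cmd mm [-0.2 -0.1  2.5] rot deg 1.95
ROW [0.0009, 0.0005, 0.002] [-0.0028, 0.0048, -0.0] rows>= 1 q [-0.61  0.44  1.81 -0.08  1.09  0.74] F [ 0.2 -0.3  0.5] op 0.636
t 24.1 meas-cmd mm [-0.4  0.   3.4] rot deg 2.95
ROW [0.001, 0.0005, 0.0021] [-0.0027, 0.0048, -0.0] rows>= 1 q [-0.61  0.44  1.81 -0.08  1.09  0.74] F [ 0.2 -0.3  0.5] op 0.636
```

```bash
python3 -m handwheel '[[0.0022,0.0012,-0.0005,0,0,0,-0.2],[0.0022,0.0012,-0.0005,0,0,0,-0.2]]'
python3 -m handwheel '[[0.0022,0.0012,-0.0005,0,0,0,-0.2],[0.0022,0.0012,-0.0005,0,0,0,-0.2]]'
python3 -m handwheel '[[0.0022,0.0012,-0.0005,0,0,0,-0.2],[0.0022,0.0012,-0.0005,0,0,0,-0.2]]'
```

```text
time: 24.35
eef_pos: [0.5154, -0.2621, 0.0106]
tcp_rot: [0.986, 0.128, -0.096, -0.04]
contact_force: [-0.5, -0.2, 1.2]
opening: 0.635
finger_force: 33.0
time: 24.6
eef_pos: [0.5159, -0.2622, 0.0105]
tcp_rot: [0.986, 0.128, -0.097, -0.04]
contact_force: [-2.0, 0.2, 2.8]
opening: 0.635
finger_force: 33.1
time: 24.85
eef_pos: [0.5161, -0.2622, 0.0104]
tcp_rot: [0.986, 0.128, -0.098, -0.041]
contact_force: [-5.2, 1.2, 3.0]
opening: 0.634
finger_force: 33.2
```

The wall contact came right where the geometry says (X ≈ 1.2 mm), so the tip is under the keeper. I'll ease back and lower the other end toward the catch.

```bash
python3 -m handwheel '[[-0.0066,-0.0036,0.0015,0,0,0,-0.2],[-0.0056,-0.003,0.004,-0.0028,0.0048,0,-0.2],[-0.0046,-0.0024,0.006,-0.0056,0.0096,0,-0.2],[-0.0036,-0.0019,0.008,-0.0084,0.0144,0,-0.2],[-0.0036,-0.0019,0.008,-0.0084,0.0144,0,-0.2],[-0.0036,-0.0019,0.008,-0.0084,0.0144,0,-0.2]]'
python3 -m handwheel '[[0.001,0.0005,0.0021,-0.0027,0.0048,0,-0.2],[0.001,0.0005,0.0021,-0.0027,0.0048,0,-0.2]]'
python3 -c "
from h import *
door(.3,.6,8,0,False)"
```

```text
time: 25.6
eef_pos: [0.5152, -0.2621, 0.0079]
tcp_rot: [0.989, 0.128, -0.072, -0.03]
contact_force: [-0.2, -0.3, 1.9]
opening: 0.634
finger_force: 33.1
time: 25.85
eef_pos: [0.5155, -0.2622, 0.0069]
tcp_rot: [0.989, 0.128, -0.064, -0.026]
contact_force: [-1.0, -0.4, 2.2]
opening: 0.633
finger_force: 33.1
t 25.85 meas-cmd mm [ 0.3 -0.2  0.5] rot deg 0.09
ROW [-0.0, 0.0, -0.0] [-0.0, 0.0, -0.0] rows>= 0 q [-0.62  0.41  1.85 -0.06  1.01  0.72] F [-1.  -0.4  2.2] op 0.633
```

```bash
python3 -m handwheel '[[0.001,0.0005,0.0021,-0.0027,0.0048,0,-0.2],[0.001,0.0005,0.0021,-0.0027,0.0048,0,-0.2]]'
python3 -m handwheel '[[0,0,0,0,0,0,0.3],[0,0,0,0,0,0,0.4],[0,0,0,0,0,0,0.6],[0,0,0,0,0,0,0.6]]'
python3 -c "
from h import *
door(.3,.6,7)
s=monitor.get_state();p=s['eef_pos'];plan([p[0],p[1],.11],down(-75.2))
q=SEAT-.028*U; print(q)
plan([q[0],q[1],.11],down(-75.2))"
```

```text
time: 26.1
eef_pos: [0.5159, -0.2622, 0.0062]
tcp_rot: [0.99, 0.128, -0.056, -0.023]
contact_force: [-0.2, 0.6, 3.0]
opening: 0.632
finger_force: 33.2
time: 26.6
eef_pos: [0.5155, -0.2619, 0.0056]
tcp_rot: [0.99, 0.129, -0.056, -0.024]
contact_force: [-0.4, -0.0, -0.3]
opening: 0.8
finger_force: 0.0
t 26.6 meas-cmd mm [ 0.3  0.  -0.8] rot deg 1.0
ROW [0.0009, 0.0006, 0.002] [-0.0028, 0.0048, -0.0] rows>= 1 q [-0.63  0.4   1.86 -0.05  0.99  0.72] F [-0.4 -0.  -0.3] op 0.8
t 26.6 meas-cmd mm [0.  0.2 0. ] rot deg 0.02
ROW [-0.0274, -0.0163, -0.259] [-0.0195, 0.0337, -0.0] rows>= 2 q [-0.63  0.4   1.86 -0.05  0.99  0.72] F [-0.4 -0.  -0.3] op 0.8
[ 0.49017954 -0.2551587   0.012     ]
t 26.6 meas-cmd mm [   0.    -0.  -104.4] rot deg 7.01
ROW [-0.057, -0.0324, -0.0] [0.0, 0.0, -0.0] rows>= 1 q [-0.63  0.4   1.86 -0.05  0.99  0.72] F [-0.4 -0.  -0.3] op 0.8
```

```bash
python3 -m handwheel '[[-0.0137,-0.008,-0.13,0,0,0,0.6],[-0.0274,-0.0163,-0.259,-0.0195,0.0337,0,-1],[-0.0274,-0.0163,-0.259,-0.0195,0.0337,0,-1],[-0.0274,-0.0163,-0.259,-0.0195,0.0337,0,-1],[-0.0274,-0.0163,-0.259,-0.0195,0.0337,0,-1],[-0.0274,-0.0163,-0.259,-0.0195,0.0337,0,-1]]'
python3 -c "
from h import *
s=monitor.get_state();np.save('cmd.npy',np.r_[s['eef_pos'],s['tcp_rot']]);print(s['opening'],s['dq'].round(3))
im=eyes.read_camera('side');b=im[:,:,::-1].astype(int);a=cv2.imread('side0raw.png').astype(int);d=np.abs(a-b).sum(2)
print(d[136:160,308:350])
q=SEAT-.024*U
plan([q[0],q[1],.04],down(-75.2))"
```

```text
time: 27.35
eef_pos: [0.5151, -0.2614, 0.1085]
tcp_rot: [0.992, 0.129, -0.001, -0.001]
contact_force: [-0.8, 0.9, -0.0]
opening: -0.001
finger_force: 0.0
-0.0013239383187774413 [-0.    -0.003 -0.004  0.002 -0.002 -0.   ]
[[10 11 11 ...  5 11  6]
 [15 17 10 ...  5 10  2]
 [11 16 14 ...  9  5  7]
 ...
 [10 11 10 ... 13  9  8]
 [11 15 12 ... 14 13 16]
 [ 9 10  6 ... 15 14  8]]
t 27.4 meas-cmd mm [ 0.1 -0.1  0.3] rot deg 0.03
ROW [-0.0472, -0.0255, 0.1713] [-0.0008, 0.0005, -0.0] rows>= 2 q [-0.65  0.19  1.9   0.    1.05  0.67] F [-0.  -0.2  0.6] op -0.0
```

```bash
python3 -m handwheel '[[-0.0472,-0.0255,0.05,-0.0008,0.0005,0,-1],[-0.0472,-0.0255,0.12,-0.0008,0.0005,0,-1],[-0.0472,-0.0255,0.1713,-0.0008,0.0005,0,-1],[-0.0472,-0.0255,0.1713,-0.0008,0.0005,0,-1]]'
python3 -m handwheel '[[0,0,0.01,0,0,0,-1],[0,0,0.02,0,0,0,-1],[0,0,0.02,0,0,0,-1]]'
python3 -m handwheel '[[0,0,0.01,0,0,0,-1],[0,0,0.01,0,0,0,-1]]'
python3 -m handwheel '[[0,0,0.005,0,0,0,-1],[0,0,0.005,0,0,0,-1]]'
```

```text
time: 27.9
eef_pos: [0.4933, -0.2557, 0.0393]
tcp_rot: [0.992, 0.129, -0.001, -0.001]
contact_force: [0.1, -0.4, 1.2]
opening: 0.001
finger_force: 0.0
time: 28.28
eef_pos: [0.4951, -0.257, 0.0341]
tcp_rot: [0.992, 0.129, 0.001, 0.001]
contact_force: [-0.5, -0.1, 0.9]
opening: -0.001
finger_force: 0.0
time: 28.52
eef_pos: [0.4947, -0.2568, 0.0296]
tcp_rot: [0.992, 0.129, 0.001, 0.001]
contact_force: [-0.4, -1.0, -0.2]
opening: 0.0
finger_force: 0.0
time: 28.78
eef_pos: [0.4948, -0.2569, 0.0276]
tcp_rot: [0.992, 0.129, 0.001, 0.001]
contact_force: [0.1, -0.3, 0.0]
opening: -0.003
finger_force: 0.0
```

```bash
python3 -m handwheel '[[0,0,0.005,0,0,0,-1],[0,0,0.005,0,0,0,-1]]'
python3 -m handwheel '[[0,0,0.005,0,0,0,-1],[0,0,0.005,0,0,0,-1]]'
python3 -m handwheel '[[0,0,0.005,0,0,0,-1],[0,0,0.005,0,0,0,-1]]'
python3 -m handwheel '[[0,0,0.005,0,0,0,-1],[0,0,0.005,0,0,0,-1]]'
```

```text
time: 29.02
eef_pos: [0.4948, -0.2569, 0.0256]
tcp_rot: [0.992, 0.129, 0.001, 0.001]
contact_force: [0.6, -0.3, 0.7]
opening: -0.001
finger_force: 0.0
time: 29.28
eef_pos: [0.4948, -0.2568, 0.0236]
tcp_rot: [0.992, 0.129, 0.001, 0.001]
contact_force: [0.4, -0.1, 0.2]
opening: -0.0
finger_force: 0.0
time: 29.52
eef_pos: [0.4948, -0.2569, 0.0216]
tcp_rot: [0.992, 0.129, 0.001, 0.001]
contact_force: [-0.0, 0.1, 0.2]
opening: -0.002
finger_force: 0.0
time: 29.78
eef_pos: [0.4951, -0.257, 0.0198]
tcp_rot: [0.992, 0.129, 0.001, 0.001]
contact_force: [0.5, 0.1, 0.6]
opening: 0.003
finger_force: 0.2
```

```bash
python3 -m handwheel '[[0,0,0.005,0,0,0,-1],[0,0,0.005,0,0,0,-1]]'
python3 -m handwheel '[[0,0,0.005,0,0,0,-1],[0,0,0.005,0,0,0,-1]]'
python3 -m handwheel '[[0,0,0.005,0,0,0,-1],[0,0,0.005,0,0,0,-1]]'
```

```text
time: 30.02
eef_pos: [0.4955, -0.2573, 0.0183]
tcp_rot: [0.992, 0.129, 0.002, 0.002]
contact_force: [0.6, -0.3, 1.2]
opening: 0.0
finger_force: 1.1
time: 30.28
eef_pos: [0.4954, -0.2574, 0.0164]
tcp_rot: [0.992, 0.129, 0.001, 0.002]
contact_force: [0.4, -0.4, 3.5]
opening: 0.002
finger_force: 2.2
time: 30.52
eef_pos: [0.4945, -0.2567, 0.0134]
tcp_rot: [0.992, 0.129, 0.001, 0.001]
contact_force: [-0.3, 0.9, -0.3]
opening: -0.0
finger_force: 0.0
```

```bash
python3 -m handwheel '[[0,0,0.005,0,0,0,-1],[0,0,0.005,0,0,0,-1]]'
python3 -m handwheel '[[0,0,0.005,0,0,0,-1],[0,0,0.005,0,0,0,-1]]'
python3 -c "
from h import *
im=eyes.read_camera('side');cv2.imwrite('side11raw.png',im[:,:,::-1])"
```

```text
time: 30.78
eef_pos: [0.4945, -0.2566, 0.0111]
tcp_rot: [0.992, 0.129, 0.001, 0.001]
contact_force: [0.5, 0.8, -0.3]
opening: -0.0
finger_force: 0.0
time: 31.02
eef_pos: [0.4946, -0.2567, 0.0096]
tcp_rot: [0.992, 0.129, 0.001, 0.001]
contact_force: [-0.5, 0.4, 1.1]
opening: 0.0
finger_force: 0.9
```

```bash
python3 -m handwheel '[[0,0,0.005,0,0,0,-1],[0,0,0.005,0,0,0,-1]]'
python3 -m handwheel '[[0,0,0.005,0,0,0,-1],[0,0,0.005,0,0,0,-1]]'
python3 -m handwheel '[[0,0,0.005,0,0,0,-1],[0,0,0.005,0,0,0,-1]]'
```

```text
time: 31.32
eef_pos: [0.495, -0.257, 0.0075]
tcp_rot: [0.992, 0.129, 0.001, 0.001]
contact_force: [0.0, -0.1, -0.4]
opening: 0.002
finger_force: 0.0
time: 31.58
eef_pos: [0.4952, -0.2572, 0.007]
tcp_rot: [0.992, 0.129, 0.001, 0.001]
contact_force: [-2.9, 2.2, 8.3]
opening: 0.001
finger_force: 4.3
time: 31.82
eef_pos: [0.4952, -0.2572, 0.007]
tcp_rot: [0.992, 0.129, 0.0, 0.001]
contact_force: [-8.1, 5.1, 19.4]
opening: -0.002
finger_force: 9.8
```

Stiff stop at the height that fits a seated glass. I'll lift off and check with both cameras.

```bash
python3 -m handwheel '[[0,0,-0.02,0,0,0,-1],[0,0,-0.15,0,0,0,-1],[0,0,-0.3,0,0,0,-1],[0,0.1,-0.4,0,0,0,-1],[0,-0.3,-0.4,0,0,0,-1],[0,-0.6,-0.4,0,0,0,-1],[0,-0.8,-0.4,0,0,0,-1],[0,-0.8,-0.4,0,0,0,-1],[0,-0.8,-0.4,0,0,0,-1]]'
python3 - <<'E'
from h import *
np.set_printoptions(linewidth=250,threshold=99999)
for n in("side","top"):
    im=eyes.read_camera(n);cv2.imwrite(n+'12raw.png',im[:,:,::-1])
    a=cv2.imread(n+"0raw.png").astype(int);d=np.abs(a-im[:,:,::-1].astype(int)).sum(2)
    u,v=proj(n,SEAT+[0,0,.008])[0].round().astype(int);w=30
    print(n,u,v);sub=d[v-w:v+w,u-w:u+w]
    for st,c,b in blobs(d>40,8):
        if abs(c[0]-u)<35 and abs(c[1]-v)<35: print("changed",st,c)
    h=cv2.cvtColor(im,cv2.COLOR_RGB2HSV)
    m=(h[...,2]<150)&((h[...,0]<16)|(h[...,0]>170))&(h[...,1]>60);r=np.zeros_like(m);r[v-24:v+24,u-24:u+24]=1
    for st,c,b in blobs(m&r,60):
        cs,_=cv2.findContours(b.astype(np.uint8),0,1);X=plane(n,np.argwhere(b)[:,::-1],(0,0,.020))-SEAT;x=X@U*1000;y=X@V*1000
        print("dark",st,c.round(1),"x",x.min().round(),x.max().round(),"y",y.min().round(),y.max().round(),"mean",x.mean().round(1),y.mean().round(1))
    L=48.5;pt=[SEAT+(L*U)/1000+[0,0,.008],SEAT-(L*U)/1000+[0,0,.008],SEAT+.032*V+[0,0,.008],SEAT-.032*V+[0,0,.008]]
    print("pred",proj(n,pt).round(1).tolist())
    q=d[v-16:v+16,u-24:u+24] if n=="side" else d[v-24:v+24,u-20:u+20]
    print((q//10))
s=monitor.get_state();print(s['eef_pos'],s['time'])
E
```

```text
time: 32.95
eef_pos: [0.4243, 0.0084, 0.1629]
tcp_rot: [0.992, 0.128, 0.002, 0.001]
contact_force: [1.1, 0.3, 0.5]
opening: 0.0
finger_force: 0.0
side 325 148
dark [311 131  16  30 230] [319.7 148.5] x -37.0 79.0 y -53.0 60.0 mean 10.3 14.3
pred [[312.8, 141.6], [337.6, 153.9], [319.1, 152.3], [330.7, 143.2]]
[[ 0  0  0  0  0  0  0  0  0  0  0  0  0  0  0  0  0  0  0  0  0  0  0  1  3  6  7  9 11 12 12 12 12 11 11 11 11 11  9  9  9  6  3  0  0  0  0  0]
 [ 0  0  0  0  0  0  0  0  0  0  0  0  0  0  0  0  0  0  0  0  0  0  0  1  4  7  7  9 12 11 10  9  9 10 11 10 10 11  9  8  7  5  2  0  0  0  0  0]
 [ 0  0  0  0  0  0  0  0  0  0  0  0  0  0  0  0  0  0  0  0  0  0  0  1  6  8  9 10 11 11  7  5  4  5  7  9 10 10  8  8  6  4  1  0  0  0  0  0]
 [ 0  0  0  0  0  0  0  0  0  0  0  0  0  0  0  0  0  0  0  0  0  0  0  3  8 12 13 13 12  9  3  4  4  4  3  7  9 10  9  8  7  4  1  0  0  0  0  0]
 [ 0  0  0  0  0  0  0  0  0  0  0  0  0  0  0  0  0  0  0  0  0  0  1  4 11 16 17 18 14  8  3  5  5  5  4  5  9 10 10  9  7  4  1  0  0  0  0  0]
 [ 0  0  0  0  0  0  0  0  0  0  0  0  0  0  0  0  0  
[... 9382 characters left out ...]
  1  1  1  1  0  1  1  1  1  1  1  1  1  1]
 [ 1  1  1  1  1  1  1  1  1  1  1  2  1  2  1  2  1  2  1  1  1  2  1  1  1  2  1  1  1  1  1  2  1  1  2  2  1  1  1  1]
 [ 1  1  1  1  1  1  1  1  1  1  2  2  1  1  1  2  1  1  1  1  1  1  1  1  1  1  1  1  1  2  1  1  1  1  1  1  1  1  1  1]
 [ 0  1  1  2  1  1  1  1  1  1  1  1  1  1  1  1  1  1  1  1  2  1  1  1  1  1  2  1  1  1  1  1  1  1  1  1  1  1  1  1]
 [ 2  1  1  1  1  1  1  1  1  1  1  1  1  1  1  1  1  1  1  1  2  1  1  1  1  1  1  1  1  1  1  1  1  1  1  1  1  2  1  1]
 [ 1  1  2  1  1  2  1  1  2  2  1  1  1  1  1  1  1  1  2  1  1  2  1  1  1  1  2  2  1  1  1  1  1  1  1  2  1  1  1  1]]
[0.42292346 0.01138842 0.16220048] 33.05
```

In the top view the glass fits the seated outline: the corners are at the predicted pixels, the keeper end is covered, and the catch end stops at row 228, where the nose covers it. I'll move the arm clear and check the side view for levelness.

```bash
python3 -m handwheel '[[0,-0.15,-0.1,0,0,0,-1],[0,-0.3,-0.2,0,0,0,-1],[0,-0.45,-0.2,0,0,0,-1],[0,-0.6,-0.2,0,0,0,-1],[0,-0.6,-0.2,0,0,0,-1],[0,-0.6,-0.2,0,0,0,-1]]'
python3 - <<'E'
from h import *
np.set_printoptions(linewidth=250,threshold=99999)
im=eyes.read_camera("side");cv2.imwrite('side13raw.png',im[:,:,::-1])
a=cv2.imread("side0raw.png").astype(int);d=np.abs(a-im[:,:,::-1].astype(int)).sum(2)
print(d[136:160,306:346]//10)
for al in(0,2,4):
    t=np.tan(np.radians(al)); f=lambda x,y,z:SEAT+(x*U+y*V)/1000+[0,0,(z+(48.5-x)*t)/1000]
    print(al,"top b",proj("side",[f(-44,-6,8),f(-44,6,8),f(0,-32,8),f(0,32,0),f(0,32,8),f(42,6,8)]).round(1).tolist())
E
```

```text
time: 33.8
eef_pos: [0.3636, 0.2391, 0.242]
tcp_rot: [0.992, 0.13, 0.001, 0.002]
contact_force: [-0.4, -1.0, -0.1]
opening: -0.002
finger_force: 0.0
[[ 0  0  3 11 16 18 18 18 15 11  9  8  8  8  8  9  9  8  2  2  6  7  7  5  5  5  5  5  5  5  5  5  5  5  5  5  5  5  5  5]
 [ 0  1  4 12 19 19 18 17 17 16 13 10  8  8  8  9  9  9  7  5  4  6  6  6  6  5  4  5  5  5  5  5  5  5  5  5  5  5  5  5]
 [ 0  2  8 18 24 23 21 17 18 21 20 14 10  8  8  8  9  9  8  8  8  8  7  6  5  5  3  2  3  4  4  5  4  4  4  4  4  4  4  4]
 [ 0  3 11 23 29 29 25 22 20 21 22 19 13 10  8  8  8  9  9  9  9  9  9  8  8  6  5  3  2  3  4  5  5  5  5  5  6  6  8 10]
 [ 0  3 13 25 33 32 29 25 22 20 19 17 14 11 10  9  8  8  8  9  9  9  9  9 10  9  9  8  7  8  9 11 12 12 12 13 13 13 14 15]
 [ 0  3 14 26 32 33 30 27 23 19 17 14 11  9  9  9  9  8  7  8  8  8  9  9 10 10 10 10 10 10 11 11 13 14 15 16 16 15 15 14]
 [ 0  4 14 27 32 32 30 27 23 18 14 11  8  9  8  7  8  8  8  7  7  7  7  8  9  9 10 10 10  9  9  9  8  8 10 11 11 10  9  8]
 [ 0  5 16 27 30 30 27 25 22 17 13  9  9 10 10  9  9  9  8  7  7  7  7  7  7  8  8  8  8  
[... 1616 characters left out ...]
33 34 35 34 33]
 [ 3 12 21 25 24 24 23 22 21 20 18 17 15 14 13 13 13 13 13 13 13 12 11 11 10 10 12 15 17 19 18 18 19 22 26 29 32 33 33 33]
 [ 3 10 19 22 24 24 23 23 22 20 19 18 17 17 16 16 16 17 17 17 16 16 13 14 12 11 13 16 18 19 20 19 18 19 21 23 26 29 30 31]
 [ 2  8 14 18 21 21 23 23 24 23 22 20 19 19 19 19 19 19 19 18 19 18 17 16 16 15 16 18 19 19 19 20 18 18 18 20 22 24 25 27]]
0 top b [[337.5, 152.4], [335.3, 154.2], [330.7, 143.2], [318.8, 154.3], [319.1, 152.3], [313.3, 143.3]]
2 top b [[337.6, 151.6], [335.4, 153.3], [330.8, 142.7], [318.9, 153.9], [319.1, 151.8], [313.3, 143.2]]
4 top b [[337.7, 150.7], [335.5, 152.5], [330.9, 142.3], [318.9, 153.4], [319.2, 151.4], [313.3, 143.2]]
```

```bash
python3 -m handwheel '[[0.05,0.15,-0.15,0,0,0,-1],[0.1,0.3,-0.15,0,0,0,-1],[0.15,0.45,-0.15,0,0,0,-1],[0.176,0.6,-0.15,0,0,0,-1],[0.176,0.667,-0.15,0,0,0,-1]]'
python3 -m handwheel '[[-0.04,0.15,0,0,0,0,-1],[-0.08,0.3,0,0,0,0,-1],[-0.13,0.45,0,0,0,0,-1],[-0.17,0.6,0,0,0,0,-1],[-0.21,0.75,0,0,0,0,-1],[-0.25,0.9,0,0,0,0,-1],[-0.27,0.95,0,0,0,0,-1],[-0.27,0.95,0,0,0,0,-1],[-0.27,0.95,0,0,0,0,-1]]'
python3 - <<'E'
from h import *
np.set_printoptions(linewidth=250,threshold=99999)
im=eyes.read_camera("side");cv2.imwrite('side14raw.png',im[:,:,::-1])
a=cv2.imread("side0raw.png").astype(int);d=np.abs(a-im[:,:,::-1].astype(int)).sum(2)
print(d[136:160,306:348]//10)
E
```

```text
time: 34.48
eef_pos: [0.5002, -0.0057, 0.303]
tcp_rot: [0.992, 0.126, 0.001, 0.002]
contact_force: [0.4, 1.1, -0.3]
opening: -0.001
finger_force: 0.0
time: 35.6
eef_pos: [0.4918, -0.3949, 0.3041]
tcp_rot: [0.992, 0.129, 0.001, 0.001]
contact_force: [0.6, 1.3, 0.6]
opening: 0.003
finger_force: 0.0
[[ 1  1  1  1  1  1  1  1  1  1  0  1  1  1  1  1  1  0  1  1  1  1  0  1  1  0  1  1  0  1  0  0  0  0  0  0  1  1  0  1  1  1]
 [ 1  1  2  1  1  1  1  1  1  1  1  1  1  1  1  1  1  1  1  1  1  1  1  1  0  1  1  1  1  0  1  1  1  0  1  1  1  1  1  1  0  0]
 [ 1  1  1  1  2  1  1  1  1  1  1  1  1  1  1  1  1  1  1  1  1  1  1  1  1  1  1  1  0  1  1  1  1  0  0  1  1  0  0  1  0  1]
 [ 1  1  2  1  2  1  2  1  1  1  1  1  1  1  1  1  1  1  1  1  1  1  1  1  1  0  1  0  1  1  1  0  0  0  1  1  0  0  1  0  0  0]
 [ 1  1  1  1  1  1  1  1  1  1  1  1  1  1  1  1  1  1  1  1  1  1  0  1  1  0  1  1  1  1  1  1  0  1  0  1  0  1  1  1  1  1]
 [ 1  1  1  1  1  2  1  1  1  0  0  0  0  0  1  1  1  1  1  1  1  1  1  1  1  1  1  1  1  1  1  1  1  0  0  1  0  0  1  1  0  0]
 [ 1  1  1  1  1  1  1  0  0
[... 1594 characters left out ...]
 6  6  6  8  9  9  5  0  1  1  1  1  1  1  1  1  0  1]
 [ 1  1  1  1  1  1  1  1  1  1  1  0  0  1  3  4  4  5  6  6  6  7  8  7  8  8  8  9 10  9  4  0  1  1  1  1  2  1  1  1  1  2]
 [ 1  1  1  1  1  1  1  1  1  1  0  0  1  0  0  0  0  1  1  1  1  3  3  4  3  4  5  6  6  6  4  0  0  1  2  1  1  1  1  1  1  1]
 [ 1  1  1  1  1  1  1  1  0  0  1  0  0  1  1  0  1  1  0  0  0  0  0  0  0  0  1  1  1  1  1  0  0  0  1  1  1  1  1  1  2  1]
 [ 1  1  1  1  1  1  1  1  1  1  1  1  1  1  1  1  1  1  1  1  1  0  1  0  0  1  0  0  0  1  0  1  2  1  1  1  1  1  1  1  1  1]
 [ 0  1  0  1  1  1  1  1  1  1  1  0  1  1  1  1  1  1  1  1  1  1  1  0  1  1  1  1  1  1  1  1  1  1  1  1  1  1  1  1  1  1]]
```

The side view confirms it. The catch pixels match the first picture, so it has sprung home. The glass stops cleanly at the nose (col ≈336) and its corners are at the seated height. I'll hand in.

```bash
python3 -c "
from plant import ctrl
print(ctrl.sign_off())"
```

```text
the job is handed in; nothing more can be done
None
```

I handed the job in at about 36 s of the 61 s allowed: the brown diamond is in the lantern door, its far tip under the keeper. Both cameras show the catch back over the other end and the glass level, within pixel accuracy; the sign-off gave no verdict.

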